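# Refit a burner's bezel and D-shaft knob, and hold the valve pressed

## Robot

A 6-joint arm with a two-finger parallel gripper is mounted at the origin on the work surface. World frame = base frame: x ahead of the robot, y to its left, z up, the work surface at z = 0. Lengths are in m, angles in rad, forces in N, time in s.
With the tool pointing down it reaches from about 0.375 to 0.975 m from the base axis. Payload 3.8 kg.
Tool frame: the origin (TCP) lies at the very end of the fingers, on their centre line; the grasp point (between the pads) lies 19 mm behind it; z points along the fingers, y is the direction in which the jaws open and shut (so a half turn about z gives the same grasp; the last joint's range is limited). The gripper opens to 85 mm and grips with 20 to 120 N. Pads are 22 mm wide; open, the fingers measure 114 mm over their backs; the gripper's body (76 mm by 85 mm) begins 54 mm behind the grasp point. The pads swing forward as they close: fully open they stand 13 mm farther back than shut.
Start: joints at [-0.037, 0.264, 1.604, -0, 1.274, -0.037], TCP at [0.675, -0, 0.231] pointing down, gripper open.
Joint ranges: [-2.63, 2.63], [-0.94, 2.18], [0.31, 2.57], [-1.31, 4.45], [0, 2.66], [-2.55, 2.55]. Speed limits (rad/s): [2.57, 2.57, 3.14, 3.14, 3.14, 3.14].

## Interface

Orientations are given as a rotation vector (axis times angle).
In Python, from workcell import bot, read_camera, finish_job gives the robot as it stands. The module is installed in compiled form; this text tells all that it offers.
- The arm moves only by the tool servo_tool, never from a script. Its argument "targets" is text: rows parted by semicolons, each of 7 numbers parted by spaces: the turn, a rotation vector about the tool's x, y, z in rad, then the shift along the tool's x, y, z in mm, then the finger opening in mm, from 0 to 85.4. In form: wx wy wz x y z gripper; .... A call has 1 to 8 rows; each row shifts and turns the pose as measured when the row begins, along the tool's axes as they then stand; what a row does not reach is not made up. A row lasts 1/12 s, in which the tool goes at most 41.7 mm and 7.16 degrees, less where a joint would pass 70% of its speed; a pose out of reach is approached as far as the arm can. A call is refused whole if a number of a shift passes 41.7 or a number of a turn 0.125, either way. A call with a gripper value outside its range is refused whole. The fingers move at their own pace and stop on an object; "newtons" is the grip in N (left out, the last holds). Time passes only in rows, so rows that do not move let the fingers close. It gives the time, the measured TCP pose, the force and the opening at its end, in the units of the state.
- bot.read_state(): the state, without advancing time (a new reading comes with each control period).
- read_camera(name): name is "scene" or "side" or "wrist"; returns a dict with "image" (384x512x3 uint8, red, green, blue), "mtx" (3x3 intrinsics, pixels), "k1" (the pictures are not rectified: a ray, as slopes to the right and down, at radius r is drawn at 1 + k1 r^2 times it, then the intrinsics apply), "eye" and "orientation" of the camera in the world; the wrist camera has in their place "T_tool_cam" (4x4, takes a point from camera to tool coordinates, whose origin is the TCP and whose axes are the flange's). Camera axes: x right, y up, looking along -z (the intrinsics and any distortion apply to the point x, -y, -z); pixel columns grow to the right and rows downward; lengths in m; the calibration is good to about 2 mm. A picture is of the moment at which its call begins: read the wrist's pose just before it. There is no depth.
- finish_job(): hands the job in, once; it reports no verdict.
The state is a dict: "time": time; "q": joint angles; "joint_vel": joint speeds; "joint_torque": joint torques, N m; "tool_pos": TCP position; "tcp_rot": TCP orientation; "wrist_force": force on the tool from outside, world axes, zero at the start; "torque": the same for the moment, N m; "width": opening from 0.0 (shut) to 1.0 (fully open).
Only numpy, scipy, OpenCV 4.12 (cv2) and the standard library are available. Lean on these libraries where they do the work, as an engineer would, in place of code of your own. Each camera call takes 0.05 s, during which the arm holds its last target.

## Task

Refit the burner's control: lay the steel bezel ring flat in the round pocket around the valve shaft, collar up, and let go of it; then turn the black knob so that its red pointer is on the side of the red tab at the flat of the D-shaped shaft, and push it fully home on the shaft. Press the knob right down against its spring and finish while still holding it pressed down: do not let go. Leave the red pepper, the spice jar and the steel cup alone.

Things in the scene. Friction and masses are not known exactly. Their poses are not given: they have to be found in the camera images.
- bezel: Bezel ring, 70 g, lying on the green board, collar up. Steel flange 60 mm diameter, 4 mm thick; on it a brass collar 36 mm outside diameter rising 8 mm above the flange (12 mm overall); a 28 mm bore runs through. Grip it by the collar. Origin: centre of the flange's underside; z up through the collar.
- knob: Black cooker knob, 90 g, upright on the board. Skirt 50 mm diameter, its top at 20 mm; on it a grip bar 42 mm long (along x), 18 wide (y), top at 44 mm. A red pointer marks the bar's +x end. Beneath: a D-shaped socket, open downward, 16 mm deep, 17.6 mm diameter, its flat on the red (+x) side; 0.8 mm play all round on the shaft. Origin: centre of the underside; z up.
- knob_socket (a point): The closed upper end of the knob's socket, on its axis, 16 mm above the knob's underside; axes as the knob's. It meets shaft_top when the knob is home.
- shaft_top (a point): Centre of the top of the burner's upright steel D-shaft: 16 mm diameter, flat 4 mm from the axis, 18 mm long D, top edge chamfered 1 mm. x axis: horizontal, out of the flat, over the red tab at its foot; z up. Unpressed it is 33 mm above the deck (103 mm above the table). The shaft turns stiffly (0.2 N m) and starts at any angle within 0.85 rad of world +x.
- pocket (a point): Centre of the floor of the round pocket around the shaft: 63 mm diameter, dark floor, 4 mm deep in the white deck (deck 70 mm above the table). Axes as the burner's. The burner is fixed, 340 x 280 mm; its low round pan support (top 30 mm above the deck, 100 mm radius) is centred 160 mm along +x, 20 mm along +y of this.
- valve (a joint): How far the shaft is pressed down, m: 0 sprung up, 0.007 fully down at its stop. The spring pushes back with 3 N at the top, 8 N at the stop.
- board: Green plastic board 320 x 260 x 12 mm, fixed; the bezel and the knob start on it. Origin: centre of the underside, so its top is at 12 mm.
- pepper: Red bell pepper, 80 mm wide, 90 mm high, standing on the table; leave alone. Origin: centre of its underside.
- spice_jar: Spice jar, 48 mm diameter, 100 mm high, yellow label, red cap; leave alone. Origin: centre of its underside.
- steel_cup: Open steel cup, 72 mm diameter, 70 mm high; leave alone. Origin: centre of its underside.
Things that resemble listed ones, but are neither listed nor needed, are in the scene too. What is meant by the bezel is not blue, and is the larger of those in its own colour.

How it is judged:
On the way, in this order (a step that is already met when the one before it is completed fails the run):
1. the bezel lies flat on the pocket's floor, collar up, let go, and the knob is not yet on the shaft (distance between bezel and pocket below 0.003 m and angle between bezel's own z axis and vertical below 0.08 rad and contact force between the fingers and bezel below 0.1 N and distance between knob_socket and shaft_top above 0.03 m), for 0.2 s.
2. the knob is fully home on the D-shaft (distance between knob_socket and shaft_top below 0.003 m and angle between knob's own z axis and vertical below 0.12 rad and angle between the x axis of knob and the x axis of shaft_top, either way round below 0.3 rad), for 0.2 s.
At the end, for the whole second after the job is handed in: Bezel within 3 mm of the pocket floor's centre, collar up, within 0.08 rad of flat; knob home: socket end within 3 mm of the shaft top, upright within 0.12 rad, pointer within 0.3 rad of the flat; fingers still on the knob (over 2 N), valve pressed over 5 of its 7 mm (all of step 2 and distance between bezel and pocket below 0.003 m and angle between bezel's own z axis and vertical below 0.08 rad and value of joint valve above 0.005 m and contact force between the fingers and knob above 2 N); the arm keeps its last pose, push and grip.
It fails at once if the pepper was moved more than 20 mm or knocked over (distance of pepper from where it was at the start of the episode above 0.02 m or angle between pepper's own z axis and vertical above 0.5 rad).
It fails at once if the spice jar was moved more than 20 mm or knocked over (distance of spice_jar from where it was at the start of the episode above 0.02 m or angle between spice_jar's own z axis and vertical above 0.5 rad).
It fails at once if the steel cup was moved more than 20 mm or knocked over (distance of steel_cup from where it was at the start of the episode above 0.02 m or angle between steel_cup's own z axis and vertical above 0.5 rad).
It also fails if it takes over 67 s, if anything falls off the work surface, if the arm or the gripper's body presses on something with over 40 N, if the wrist force passes 120 N, or if a joint passes its speed limit or range.

## Working session

There is one attempt and no reset: what is moved stays moved. The work goes in short steps, Python scripts to look and compute and a tool call to move; the robot and the scene stay as the last step left them, time stands still between calls to the robot, and variables do not carry over. Pictures are saved under pics/ and viewed, and the job is handed in when it is done.

Besides the shell and the picture viewer there is one more tool, called after ">>>" by a JSON object that holds its "name" and its "arguments". servo_tool: Moves the arm, as the interface text tells. Its arguments: {"type":"object","properties":{"targets":{"type":"string"},"newtons":{"type":"number"}},"required":["targets"]}

```bash
mkdir -p pics; cat > h.py <<'E'
import numpy as np, cv2
from scipy.spatial.transform import Rotation as R
from workcell import bot, read_camera, finish_job
def save(name, d, crop=None, scale=1):
    im=d["image"][:,:,::-1]
    if crop: x0,y0,x1,y1=crop; im=im[y0:y1,x0:x1]
    if scale!=1: im=cv2.resize(im,None,fx=scale,fy=scale,interpolation=cv2.INTER_CUBIC)
    cv2.imwrite("pics/"+name+".png",im)
def cam(d, st=None):
    """returns eye, Rwc with camera axes x right,y up,-z look"""
    if "eye" in d:
        o=np.array(d["orientation"]); 
        Rm=o if o.shape==(3,3) else R.from_rotvec(o).as_matrix()
        return np.array(d["eye"]),Rm
    T=np.array(d["T_tool_cam"]); Rt=R.from_rotvec(st["tcp_rot"]).as_matrix()
    return np.array(st["tool_pos"])+Rt@T[:3,3], Rt@T[:3,:3]
def ray(d,px,st=None):
    e,Rm=cam(d,st); K=np.array(d["mtx"])
    u=cv2.undistortPoints(np.array([[px]],float),K,np.array([d["k1"],0,0,0,0.]))[0,0]
    v=Rm@np.array([u[0],-u[1],-1.]); return e,v/np.linalg.norm(v)
def atz(d,px,z,st=None):
    e,v=ray(d,px,st); return e+v*(z-e[2])/v[2]
def proj(d,P,st=None):
    e,Rm=cam(d,st); p=(np.atleast_2d(P)-e)@Rm; p=p*np.array([1,-1,-1])
    o,_=cv2.projectPoints(p,np.zeros(3),np.zeros(3),np.array(d["mtx"]),np.array([d["k1"],0,0,0,0.])); return o[:,0]
E
python3 - <<'E'
from h import *
import pickle
s=bot.read_state(); print(s)
for n in("scene","side","wrist"):
    st=bot.read_state(); d=read_camera(n); save(n+"0",d); pickle.dump((d,st),open(n+"0.pkl","wb"))
    print(n,{k:np.round(v,4).tolist() for k,v in d.items() if k!="image"})
E
```

```text
{'time': 0.0, 'q': array([-3.69433728e-02,  2.64766722e-01,  1.60540719e+00,  2.90616220e-05,
        1.27365521e+00, -3.69013264e-02]), 'joint_vel': array([ 0.00074561, -0.00056196,  0.00073562, -0.00025821,  0.0018733 ,
       -0.0002997 ]), 'joint_torque': array([ 6.10465631e-04, -5.15121067e+01, -3.67308676e+01, -4.07824507e-05,
        1.31324201e-02,  1.46811578e-05]), 'tool_pos': array([6.74267595e-01, 5.61242318e-06, 2.29934932e-01]), 'tcp_rot': array([-2.22032488, -2.22021256,  0.00235749]), 'wrist_force': array([-0.30937001,  0.34415682,  0.03375822]), 'torque': array([-0.00311438,  0.02322529,  0.0142861 ]), 'width': 1.0008136395684184}
scene {'mtx': [[390.6802, 0.0, 261.1548], [0.0, 390.6802, 194.0176], [0.0, 0.0, 1.0]], 'k1': -0.041, 'eye': [1.1655, -0.2808, 1.032], 'orientation': [0.5559, 0.3002, 1.0073]}
side {'mtx': [[445.9784, 0.0, 258.3366], [0.0, 445.9784, 196.4377], [0.0, 0.0, 1.0]], 'k1': -0.1297, 'eye': [0.2047, -0.8405, 1.2899], 'orientation': [0.6631, -0.1564, -0.4123]}
wrist {'mtx': [[279.0981, 0.0, 260.0465], [0.0, 279.0981, 193.422], [0.0, 0.0, 1.0]], 'k1': -0.0687, 'T_tool_cam': [[0.0001, 0.9557, 0.2944, 0.0759], [1.0, 0.0001, -0.0004, -0.001], [-0.0004, 0.2944, -0.9557, -0.1428], [0.0, 0.0, 0.0, 1.0]]}
```

View pics/scene0.png

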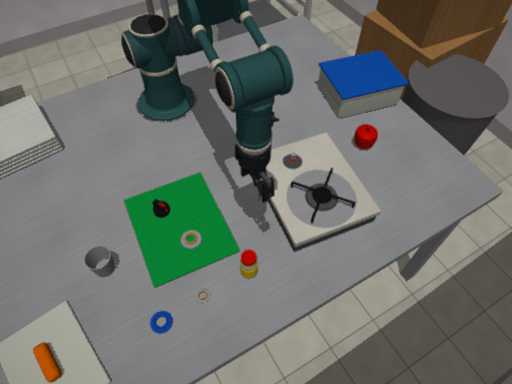

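View pics/side0.png

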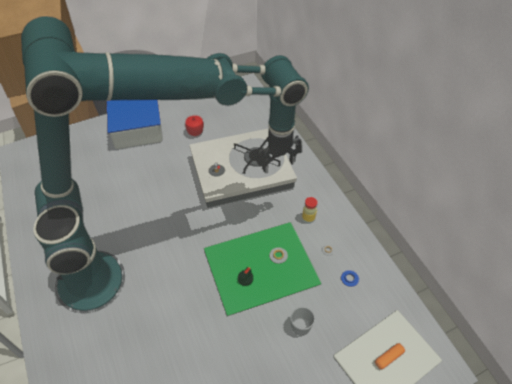

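View pics/wrist0.png

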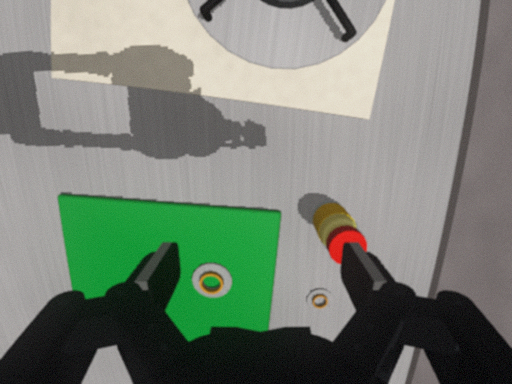

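The scene view shows three rings: a steel one with a brass collar on the green board at (191,239), a smaller steel one off the board at (203,296), and a blue one at (161,322). The one on the board fits the description because it is not blue and is the larger steel one. The knob is at (161,209), the pocket and shaft at (292,160), the pepper at (366,135), the jar at (249,264) and the cup at (99,261). I'll check enlarged crops next.

```bash
python3 - <<'E'
from h import *
import pickle
L=lambda n:pickle.load(open(n+"0.pkl","rb"))
sc,_=L("scene"); sd,_=L("side"); w,ws=L("wrist")
ims=[]
def c(d,x,y,h=32):
    return cv2.resize(d["image"][y-h:y+h,x-h:x+h,::-1],(384,384),interpolation=cv2.INTER_CUBIC)
a=np.hstack([c(sc,161,209),c(sc,292,160)]);b=np.hstack([c(sd,246,275),c(sd,217,168)])
cv2.imwrite("pics/crop1.png",cv2.resize(np.vstack([a,b]),(600,600)))
a=np.hstack([c(w,212,280,40),c(w,319,298,40)]);cv2.imwrite("pics/crop2.png",a)
f=lambda *a:np.round(atz(*a),4)
print("bezel sc",f(sc,(191,239),.02),"sd",f(sd,(279,255),.02),"w",f(w,(212,281),.02,ws))
print("small sc",f(sc,(203,296),.004),"w",f(w,(319,298),.004,ws))
print("knob",f(sc,(161,209),.04),f(sd,(246,275),.04))
print("shaft",f(sc,(292,160),.09),f(sd,(217,168),.09))
E
```

```text
bezel sc [ 0.6062 -0.1703  0.02  ] sd [ 0.6024 -0.1751  0.02  ] w [ 0.6019 -0.1684  0.02  ]
small sc [ 0.7724 -0.2143  0.004 ] w [ 0.7665 -0.2112  0.004 ]
knob [ 0.4797 -0.2076  0.04  ] [ 0.4685 -0.2084  0.04  ]
shaft [0.5499 0.2114 0.09  ] [0.5386 0.2104 0.09  ]
```

View pics/crop1.png

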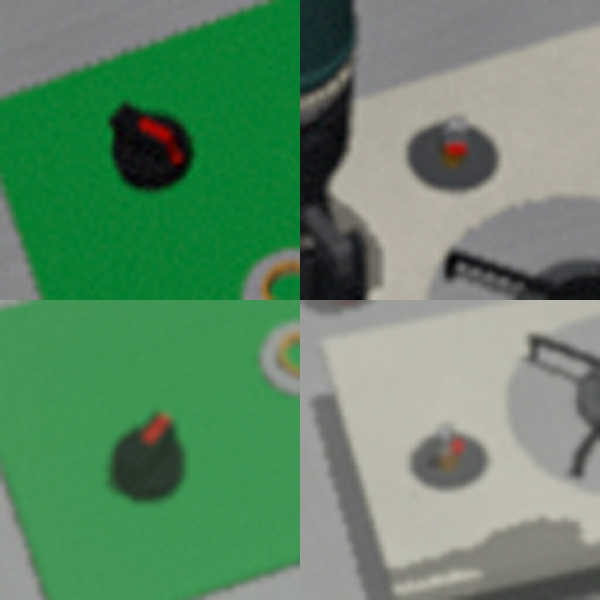

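View pics/crop2.png

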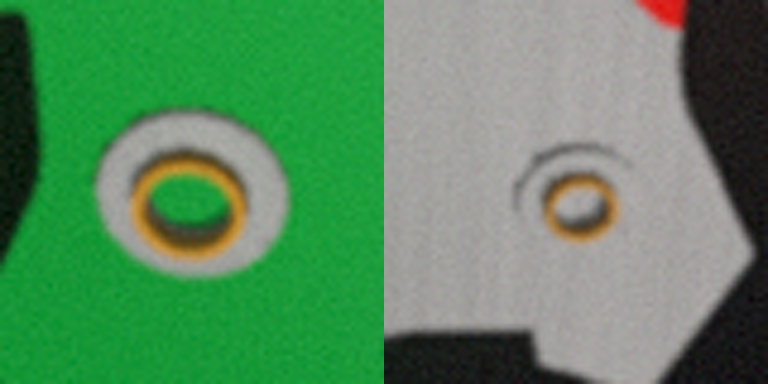

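The crops confirm it: the ring on the board is about twice the diameter of the off-board one, with its brass collar up. I'll move the wrist camera over it.

>>> {"name": "servo_tool", "arguments": {"targets": "0 0 0 -28 -12 15 85; 0 0 0 -28 -12 15 85; 0 0 0 -28 -12 15 85; 0 0 0 -28 -12 15 85; 0 0 0 -28 -12 15 85; 0 0 0 -28 -12 15 85; 0 0 0 0 0 0 85"}}

```text
time: 0.73
tool_pos: [0.6009, -0.1705, 0.1354]
tcp_rot: [-2.212, -2.229, -0.002]
wrist_force: [-1.1, 0.5, -1.6]
width: 0.994
```

```bash
cat > snap.py <<'E'
from h import *
import pickle,sys
n=sys.argv[1]; c=sys.argv[2] if len(sys.argv)>2 else "wrist"
st=bot.read_state(); d=read_camera(c); pickle.dump((d,st),open(n+".pkl","wb")); save(n,d)
print(np.round(st["tool_pos"],4),np.round(st["tcp_rot"],3),np.round(st["wrist_force"],2),st["width"],st["time"])
E
python3 snap.py w1
```

```text
[ 0.6009 -0.1705  0.1354] [-2.212e+00 -2.229e+00 -2.000e-03] [-1.12  0.5  -1.57] 0.9939820943531864 0.7333
```

View pics/w1.png

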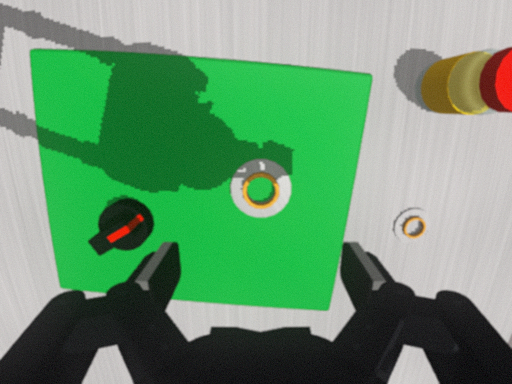

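The bezel is at about (261,188), and the knob at (125,223) with its pointer toward the upper right. I'll refine both.

```bash
cat > bez.py <<'E'
from h import *
import pickle,sys
d,st=pickle.load(open("w1.pkl","rb"))
im=d["image"].astype(int)
g=(im[...,1]>1.5*im[...,0])&(im[...,1]>1.5*im[...,2])
m=(~g).astype(np.uint8); 
n,l,s,c=cv2.connectedComponentsWithStats(m)
k=l[170,261] if l[170,261] else l[210,261]; print(s[k],c[k])
cs,_=cv2.findContours((l==k).astype(np.uint8),cv2.RETR_EXTERNAL,cv2.CHAIN_APPROX_NONE)
e=cv2.fitEllipse(cs[0]); print("ellipse",e)
pts=np.array([atz(d,p,.0145,st)[:2] for p in cs[0][:,0].astype(float)])
from scipy.optimize import least_squares
r=least_squares(lambda q:np.hypot(*(pts-q[:2]).T)-q[2],[.6,-.17,.03],loss="soft_l1",f_scale=.001); print("flange circle",r.x)
# gold
hsv=cv2.cvtColor(d["image"],cv2.COLOR_RGB2HSV); go=(hsv[...,0]>10)&(hsv[...,0]<30)&(hsv[...,1]>100)&(l>=0)
go[:150]=0;go[230:]=0;go[:,:225]=0;go[:,300:]=0
ys,xs=np.nonzero(go); print("gold bb",xs.min(),xs.max(),ys.min(),ys.max())
p=np.array([[atz(d,(x,y),.024,st)[:2]] for x,y in zip(xs,ys)],np.float32); print("gold circle",cv2.minEnclosingCircle(p))
k=l[232,125]; print("knob blob",s[k],c[k])
o=d["image"][:,:,::-1].copy(); o=cv2.resize(o[150:270,75:315],(800,400),interpolation=cv2.INTER_CUBIC); cv2.imwrite("pics/w1c.png",o)
E
python3 bez.py
```

```text
[ 230  159   62   59 2333] [260.4436348  187.51564509]
ellipse ((260.42596435546875, 187.8453369140625), (58.17637634277344, 60.65770721435547), 92.1114730834961)
flange circle [ 0.60031523 -0.17076596  0.02979387]
gold bb 243 278 172 208
gold circle ((0.6000457406044006, -0.16964612901210785), 0.0181446373462677)
knob blob [  90  207   58   47 1011] [123.20672601 233.65974283]
```

View pics/w1c.png

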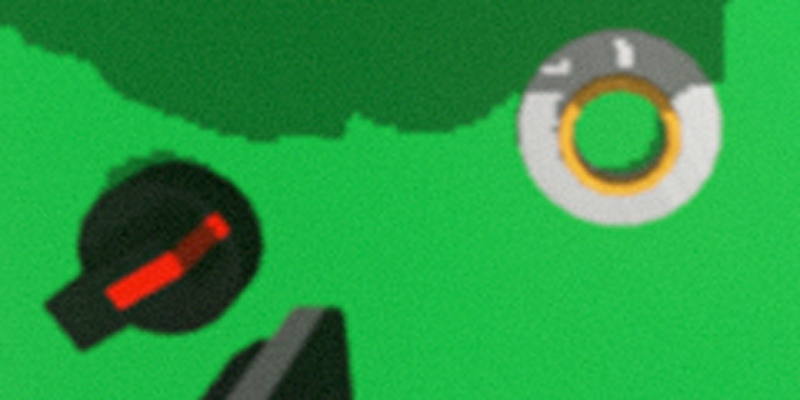

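The bezel fits at (0.600,-0.1705), and its measured radii of 29.8 and 18.1 mm match the 30 and 18 given. The TCP is right over it, so I'll part-close and go down.

>>> {"name": "servo_tool", "arguments": {"targets": "0 0 0 0 -0.5 25 46; 0 0 0 0 0 25 46; 0 0 0 0 0 25 46; 0 0 0 0 0 20 46; 0 0 0 0 0 12 46; 0 0 0 0 0 5 46; 0 0 0 0 0 2 46; 0 0 0 0 0 0 46", "newtons": 40}}

```text
time: 1.45
tool_pos: [0.6101, -0.1656, 0.0245]
tcp_rot: [2.208, 2.224, 0.019]
wrist_force: [-0.2, 0.2, 0.2]
width: 0.538
```

```bash
python3 snap.py w2; python3 snap.py s2 side
```

```text
[ 0.6101 -0.1656  0.0245] [2.208 2.224 0.019] [-0.21  0.23  0.16] 0.5380335775271176 1.45
[ 0.6104 -0.1657  0.025 ] [2.208 2.223 0.019] [-0.03 -0.12 -0.25] 0.5407407320223516 1.5
```

View pics/w2.png

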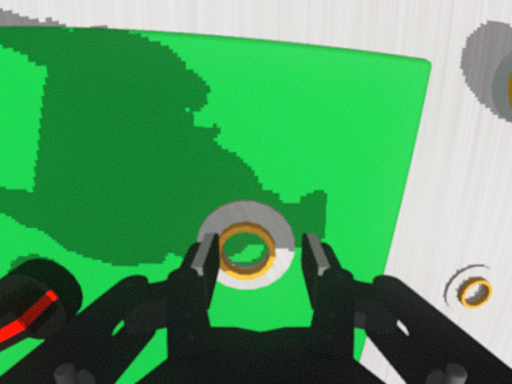

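The fingers are around the collar but off by about 10 mm in x and 5 mm in y, because the tool tilted slightly on the way down. I'll write a helper that works out the correcting shift and turn.

```bash
cat > to.py <<'E'
# usage: to.py x y z yaw(jaw/tool x angle from world x) : prints tool-frame turn & shift (total, mm)
from h import *
import sys
x,y,z,yaw=map(float,sys.argv[1:5])
s=bot.read_state(); Rt=R.from_rotvec(s["tcp_rot"])
c,sn=np.cos(yaw),np.sin(yaw)
G=R.from_matrix(np.array([[c,sn,0],[sn,-c,0],[0,0,-1.]]))
rv=(Rt.inv()*G).as_rotvec(); dv=Rt.inv().apply(np.array([x,y,z])-s["tool_pos"])*1000
xa=Rt.as_matrix()[:,0]
print("pos",np.round(s["tool_pos"],4),"yaw",np.arctan2(xa[1],xa[0]).round(4),"tilt",np.round(Rt.as_matrix()[:2,2],4),"F",np.round(s["wrist_force"],1),"w",round(s["width"]*85.4,1),"t",s["time"])
print("turn",np.round(rv,4),"shift mm",np.round(dv,1),"norm",np.linalg.norm(dv).round(1))
E
python3 to.py 0.6003 -0.1705 0.0245 1.5708
```

```text
pos [ 0.6108 -0.166   0.0256] yaw 1.5775 tilt [0.0157 0.0023] F [-0.1  0.4  0.2] w 46.2 t 1.55
turn [ 0.0157 -0.0023  0.0067] shift mm [ -4.4 -10.5   0.9] norm 11.5
```

>>> {"name": "servo_tool", "arguments": {"targets": "0.008 -0.001 0.003 0 0 -6 46; 0.008 -0.001 0.003 -4.4 -10.5 0 46; 0 0 0 0 0 0 46"}}

```text
time: 1.8
tool_pos: [0.6019, -0.1713, 0.0356]
tcp_rot: [2.218, 2.22, 0.001]
wrist_force: [-0.6, -0.1, -0.4]
width: 0.538
```

```bash
python3 to.py 0.6003 -0.1705 0.018 1.5708;python3 snap.py w3; python3 to.py 0.6003 -0.1705 0.018 1.5708
```

```text
pos [ 0.6019 -0.1713  0.0356] yaw 1.5719 tilt [ 0.003  -0.0018] F [-0.6 -0.1 -0.4] w 46.0 t 1.8
turn [0.003  0.0018 0.0011] shift mm [ 0.8 -1.6 17.5] norm 17.6
[ 0.6019 -0.1713  0.0356] [2.218e+00 2.220e+00 1.000e-03] [-0.64 -0.05 -0.44] 0.538088301565958 1.8
pos [ 0.6036 -0.1713  0.0363] yaw 1.5715 tilt [ 0.0062 -0.0021] F [0.3 0.7 0.6] w 46.4 t 1.85
turn [0.0062 0.0021 0.0007] shift mm [ 0.9 -3.4 18.3] norm 18.6
```

View pics/w3.png

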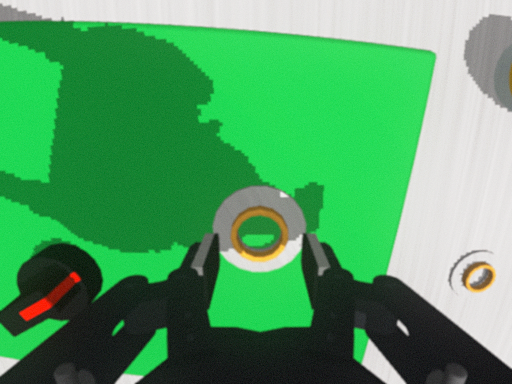

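```bash
cat > avg.py <<'E'
from h import *
import sys
# average several readings while arm holds: avg.py x y z yaw [n]
x,y,z,yaw=map(float,sys.argv[1:5]); n=int(sys.argv[5]) if len(sys.argv)>5 else 5
P=[];Q=[];F=[];T=[]
for i in range(n):
    s=bot.read_state(); P.append(s["tool_pos"]);Q.append(s["tcp_rot"]);F.append(s["wrist_force"]);T.append(s["torque"])
    if i<n-1: read_camera("wrist")
P=np.array(P)
if n<8: print(np.round(P,4).tolist())
Rt=R.from_rotvec(Q).mean(); p=P.mean(0)
c,sn=np.cos(yaw),np.sin(yaw)
G=R.from_matrix(np.array([[c,sn,0],[sn,-c,0],[0,0,-1.]]))
rv=(Rt.inv()*G).as_rotvec(); dv=Rt.inv().apply(np.array([x,y,z])-p)*1000
xa=Rt.as_matrix()[:,0]
print("pos",np.round(p,4),"sd",np.round(P.std(0)*1000,2),"yaw",np.arctan2(xa[1],xa[0]).round(4),"tilt",np.round(Rt.as_matrix()[:2,2],4),"F",np.round(np.mean(F,0),1),"T",np.round(np.mean(T,0),2),"w",round(s["width"]*85.4,1),"t",s["time"])
print("turn",np.round(rv,4),"shift mm",np.round(dv,1),"norm",np.linalg.norm(dv).round(1))
E
python3 avg.py 0.6003 -0.1705 0.018 1.5708 6
```

```text
[[0.6036, -0.1713, 0.0363], [0.6038, -0.1713, 0.0361], [0.6036, -0.1711, 0.0357], [0.6033, -0.1709, 0.0353], [0.6031, -0.1708, 0.035], [0.603, -0.1707, 0.0347]]
pos [ 0.6034 -0.171   0.0355] sd [0.28 0.23 0.57] yaw 1.5716 tilt [ 0.0054 -0.0017] F [ 0.2 -0.1 -0.2] T [ 0.01 -0.01 -0.01] w 45.8 t 2.1
turn [0.0054 0.0017 0.0008] shift mm [ 0.6 -3.2 17.5] norm 17.8
```

>>> {"name": "servo_tool", "arguments": {"targets": "0.005 0.002 0 0.6 -3 6 46; 0 0 0 0 0 6 46; 0 0 0 0 0 5 46; 0 0 0 0 0 0 46"}}

```text
time: 2.43
tool_pos: [0.5992, -0.1698, 0.0155]
tcp_rot: [-2.219, -2.221, 0.001]
wrist_force: [-0.0, 0.0, -0.3]
width: 0.54
```

```bash
python3 avg.py 0.6003 -0.1705 0.016 1.5708 6; python3 snap.py w4
```

```text
[[0.5992, -0.1698, 0.0155], [0.5994, -0.1698, 0.0158], [0.5998, -0.17, 0.0163], [0.6003, -0.1701, 0.0169], [0.6006, -0.1702, 0.0172], [0.6008, -0.1703, 0.0175]]
pos [ 0.6    -0.1701  0.0165] sd [0.58 0.19 0.74] yaw 1.5719 tilt [-0.0007  0.0009] F [0.1 0.1 0.3] T [-0.    0.02  0.01] w 46.1 t 2.6833
turn [-0.0007 -0.0009  0.0011] shift mm [-0.4  0.3  0.5] norm 0.8
[ 0.6008 -0.1703  0.0175] [2.220e+00 2.222e+00 1.000e-03] [0.71 0.14 1.  ] 0.5401524721543456 2.6833
```

View pics/w4.png

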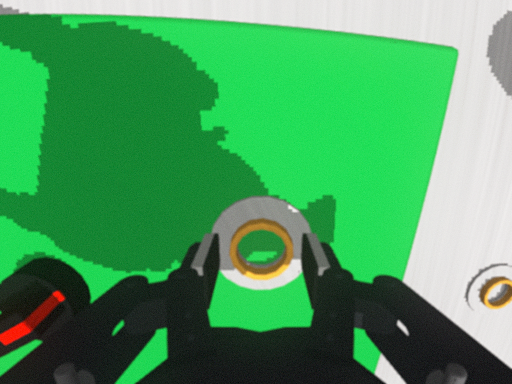

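The collar is centred between the fingers at about (260,250). By my estimate the part-open tips are about 6 mm behind the TCP, so they are only level with the collar top. I'll go lower while watching the force.

>>> {"name": "servo_tool", "arguments": {"targets": "0 0 0 -0.2 0 3 41; 0 0 0 0 0 3 41; 0 0 0 0 0 1 41"}}

```text
time: 2.98
tool_pos: [0.6022, -0.171, 0.0145]
tcp_rot: [2.219, 2.221, 0.003]
wrist_force: [-0.9, 1.1, 2.3]
width: 0.482
```

```bash
python3 avg.py 0.6003 -0.1705 0.011 1.5708 6
```

```text
[[0.6022, -0.171, 0.0145], [0.6022, -0.171, 0.0144], [0.6022, -0.171, 0.0145], [0.6022, -0.171, 0.0145], [0.6022, -0.171, 0.0144], [0.6022, -0.171, 0.0144]]
pos [ 0.6022 -0.171   0.0144] sd [0.01 0.01 0.03] yaw 1.572 tilt [ 0.0028 -0.0004] F [-2.2  0.9  6.1] T [ 0.12  0.53 -0.01] w 41.2 t 3.2333
turn [0.0028 0.0004 0.0012] shift mm [ 0.5 -1.9  3.4] norm 4.0
```

```bash
python3 - <<'E'
from h import *
import pickle
st=bot.read_state(); d=read_camera("wrist"); pickle.dump((d,st),open("w5.pkl","wb")); save("w5",d,(180,180,340,300),5)
d=read_camera("side"); p=proj(d,[[.6003,-.1705,.015]])[0].astype(int); print(p); save("s5",d,(p[0]-40,p[1]-40,p[0]+40,p[1]+30),8)
E
```

```text
[277 254]
```

View pics/w5.png

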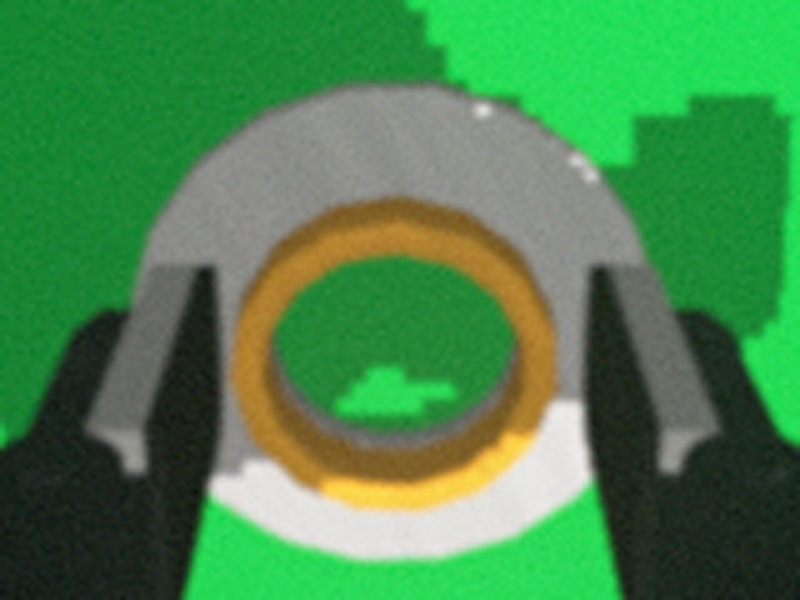

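View pics/s5.png

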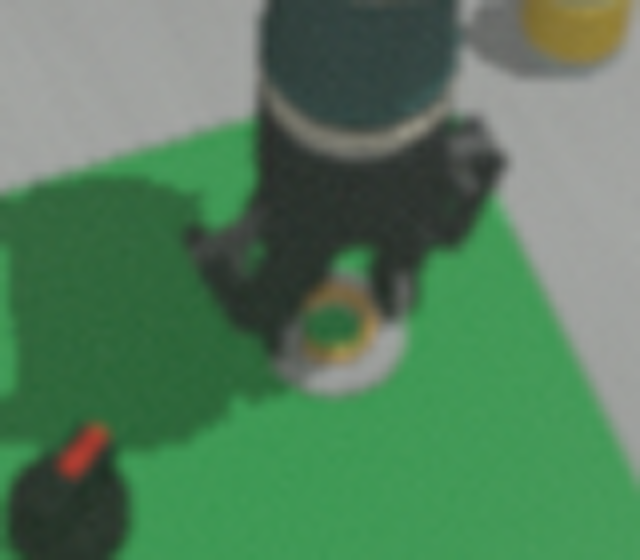

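Both fingertips are beside the collar and resting on the flange, with 3 to 6 px of gap on each side. I'll raise about 2 mm and close.

>>> {"name": "servo_tool", "arguments": {"targets": "0 0 0 0 0 -3 41; 0 0 0 0 -0.5 0 30; 0 0 0 0 0 0 30; 0 0 0 0 0 0 30; 0 0 0 0 0 0 30; 0 0 0 0 0 0 30", "newtons": 40}}

```text
time: 3.83
tool_pos: [0.6028, -0.1712, 0.0188]
tcp_rot: [2.217, 2.219, 0.005]
wrist_force: [-0.3, 0.3, 3.1]
width: 0.385
```

```bash
python3 avg.py 0.6003 -0.1705 0.1 1.5708 4; python3 snap.py w6
```

```text
[[0.6028, -0.1712, 0.0188], [0.6028, -0.1713, 0.0188], [0.6028, -0.1712, 0.0188], [0.6028, -0.1712, 0.0188]]
pos [ 0.6028 -0.1712  0.0188] sd [0.01 0.01 0.01] yaw 1.5718 tilt [ 0.0055 -0.0011] F [-0.2  0.   1.7] T [ 0.05  0.09 -0.  ] w 32.9 t 3.9833
turn [0.0055 0.0011 0.001 ] shift mm [  0.7  -2.1 -81.2] norm 81.3
[ 0.6028 -0.1712  0.0188] [2.217 2.219 0.005] [-0.24  0.02  0.9 ] 0.3849342272140817 3.9833
```

View pics/w6.png

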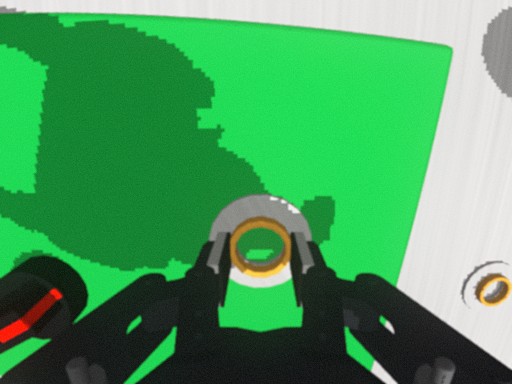

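Closed at 32.9 mm on the collar. I'll lift a little to test the grip.

>>> {"name": "servo_tool", "arguments": {"targets": "0.003 0.001 0 0 -1 -10 30; 0.003 0 0 0 -1 -15 30; 0 0 0 0 0 -20 30; 0 0 0 0 0 0 30"}}

```text
time: 4.37
tool_pos: [0.5981, -0.1705, 0.0634]
tcp_rot: [-2.216, -2.218, 0.006]
wrist_force: [2.1, -0.7, -0.3]
width: 0.383
```

```bash
python3 avg.py 0.6003 -0.1705 0.17 1.5708 4; python3 snap.py w7; python3 - <<'E'
from h import *
d=read_camera("side"); save("s7",d,(230,190,330,270),7)
E
```

```text
[[0.5981, -0.1705, 0.0634], [0.5969, -0.1702, 0.0615], [0.5958, -0.1698, 0.06], [0.595, -0.1695, 0.0589]]
pos [ 0.5964 -0.17    0.0609] sd [1.16 0.39 1.68] yaw 1.5718 tilt [-0.0104  0.003 ] F [ 0.4 -0.1 -0.8] T [-0.02  0.   -0.04] w 32.8 t 4.5167
turn [-0.0104 -0.003   0.001 ] shift mm [  -0.2    2.7 -109.1] norm 109.1
[ 0.595  -0.1695  0.0589] [-2.212 -2.214  0.01 ] [ 0.11 -0.5  -1.35] 0.3839800315181109 4.5167
```

View pics/w7.png

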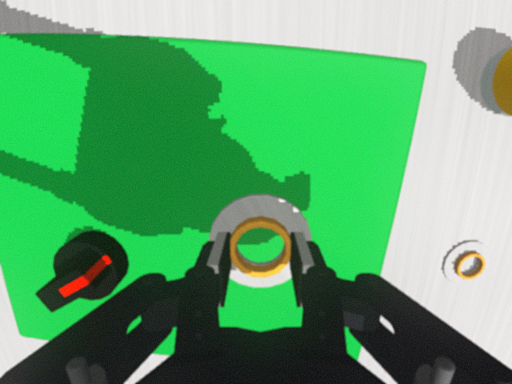

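View pics/s7.png

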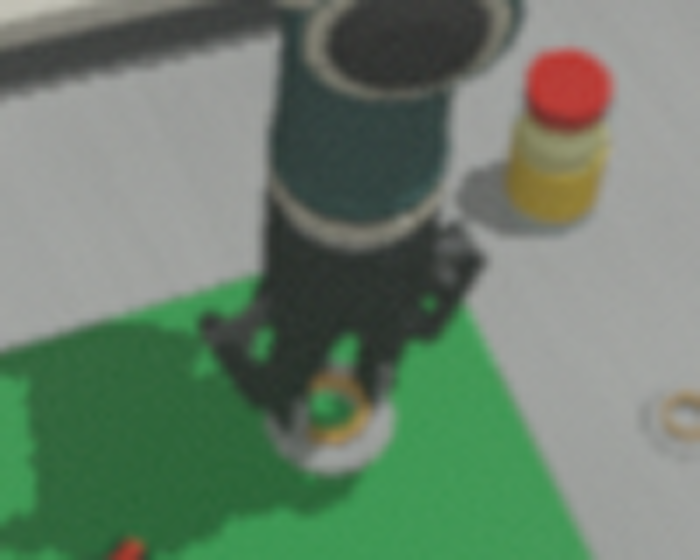

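The bezel is lifted and held level. Next I'll raise and carry it toward the pocket, stopping short so the wrist camera sees the pocket.

>>> {"name": "servo_tool", "arguments": {"targets": "-0.01 -0.003 0 0 0 -28 30; 0 0 0 0 0 -36 30; 0 0 0 8 0 -36 30; 0 0 0 20 -3 -30 30; 0 0 0 30 -5 -10 30; 0 0 0 36 -6 0 30; 0 0 0 36 -6 0 30; 0 0 0 36 -6 0 30"}}

```text
time: 5.28
tool_pos: [0.5648, -0.0038, 0.1941]
tcp_rot: [-2.22, -2.196, 0.017]
wrist_force: [1.3, 0.6, -0.3]
width: 0.386
```

```bash
python3 avg.py 0.544 0.155 0.2 1.5708 2
```

```text
[[0.5648, -0.0038, 0.1941], [0.5632, 0.0029, 0.1937]]
pos [ 5.640e-01 -4.000e-04  1.939e-01] sd [0.82 3.38 0.18] yaw 1.5617 tilt [-0.0223  0.0085] F [-0.7  2.7 -0.8] T [0.11 0.03 0.02] w 32.9 t 5.3333
turn [-0.0224 -0.0084 -0.009 ] shift mm [155.3 -21.5  -4.4] norm 156.8
```

>>> {"name": "servo_tool", "arguments": {"targets": "-0.01 -0.004 -0.004 30 -4 -1 30; -0.01 -0.004 -0.004 33 -4 -1 30; 0 0 0 33 -4 0 30; 0 0 0 30 -4 0 30; 0 0 0 15 -2 0 30; 0 0 0 8 -1 0 30; 0 0 0 0 0 0 30"}}

```text
time: 5.92
tool_pos: [0.5383, 0.1603, 0.1886]
tcp_rot: [-2.208, -2.22, 0.014]
wrist_force: [-0.3, 0.4, -0.9]
width: 0.389
```

```bash
python3 avg.py 0.544 0.155 0.2 1.5708 5; python3 snap.py w8;python3 avg.py 0.544 0.155 0.2 1.5708 1
```

```text
[[0.5383, 0.1603, 0.1886], [0.5383, 0.1594, 0.1884], [0.5387, 0.1585, 0.1887], [0.539, 0.158, 0.189], [0.5393, 0.1577, 0.1893]]
pos [0.5387 0.1588 0.1888] sd [0.38 0.96 0.31] yaw 1.575 tilt [-0.0136  0.0003] F [ 0.1  0.1 -1. ] T [ 0.   -0.01 -0.01] w 33.3 t 6.1167
turn [-0.0136 -0.0004  0.0042] shift mm [ -3.8   5.1 -11.3] norm 13.0
[0.5393 0.1577 0.1893] [-2.212 -2.218  0.014] [ 0.76  0.59 -0.85] 0.38957753059584277 6.1167
[[0.5394, 0.1576, 0.1895]]
pos [0.5394 0.1576 0.1895] sd [0. 0. 0.] yaw 1.5727 tilt [-0.0124  0.0005] F [-0.4 -0.4 -0.7] T [ 0.03 -0.03  0.  ] w 33.1 t 6.1667
turn [-0.0124 -0.0005  0.002 ] shift mm [ -2.6   4.5 -10.6] norm 11.8
```

View pics/w8.png

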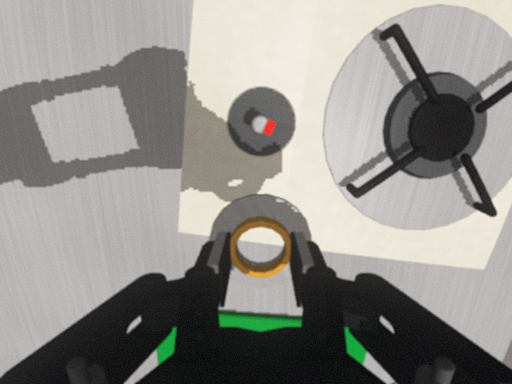

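```bash
cat > poc.py <<'E'
from h import *
import pickle,sys
from scipy.optimize import least_squares
n=sys.argv[1]; cx,cy=map(int,sys.argv[2:4])
d,st=pickle.load(open(n+".pkl","rb"))
hsv=cv2.cvtColor(d["image"],cv2.COLOR_RGB2HSV)
g=d["image"].astype(int).mean(2)
cv2.imwrite("pics/%s_p.png"%n,cv2.resize(d["image"][cy-40:cy+40,cx-50:cx+50,::-1],(800,640),interpolation=cv2.INTER_CUBIC)[:600])
m=(g<115).astype(np.uint8)
nn,l,s,c=cv2.connectedComponentsWithStats(m)
k=l[cy-18,cx+8]; print(s[k],c[k])
cs,_=cv2.findContours((l==k).astype(np.uint8),cv2.RETR_EXTERNAL,cv2.CHAIN_APPROX_NONE); 
C=max(cs,key=len)
pts=np.array([atz(d,p,.07,st)[:2] for p in C[:,0].astype(float)])
r=least_squares(lambda q:np.hypot(*(pts-q[:2]).T)-q[2],[.54,.21,.03],loss="soft_l1",f_scale=.0005); print("pocket",r.x, "rms",np.abs(r.fun).mean())
E
python3 poc.py w8 261 122
```

```text
[ 227   88   67   69 3272] [260.23471883 121.90770171]
pocket [0.53688912 0.22026962 0.03010062] rms 0.0003964687537041637
```

View pics/w8_p.png

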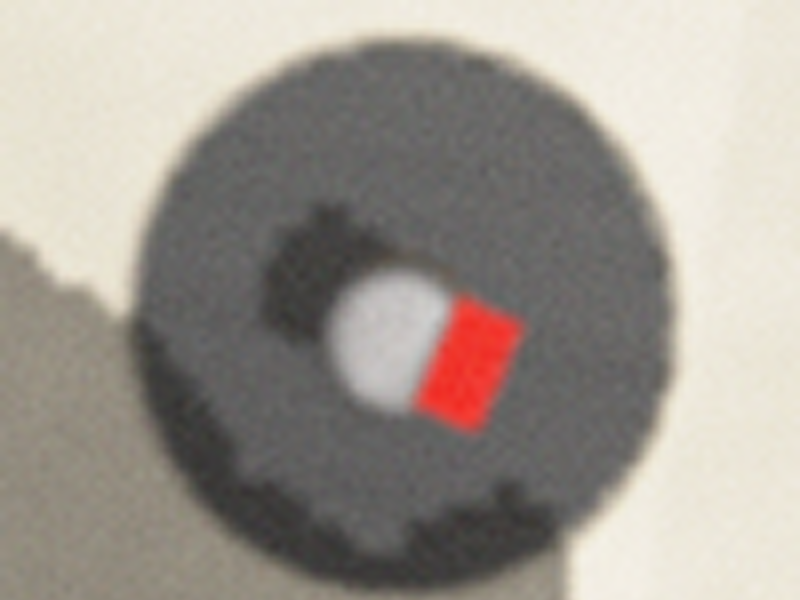

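```bash
python3 - <<'E'
from h import *
import pickle
L=lambda n:pickle.load(open(n+".pkl","rb"))
sc,_=L("scene0"); sd,_=L("side0"); w,ws=L("w8"); w1,ws1=L("w1")
f=lambda *a:np.round(atz(*a),4)
print("pocket sc",f(sc,(292.6,161.5),.068),"sd",f(sd,(216.8,170.1),.068),"w",f(w,(260.8,121),.069,ws))
print("shaft w",f(w,(260.4,124.7),.103,ws))
o=lambda x,y:(211+x/8,82+y/8)
P=[f(w,o(*p),.068,ws) for p in [(455,295),(415,405),(522,325),(480,432)]]; print(P)
print(proj(w,[ws["tool_pos"]],ws), proj(w1,[ws1["tool_pos"]],ws1))
# bezel fits from different cams
print("bezel sc",f(sc,(190.5,239.5),.014),"sd",f(sd,(279,255.3),.014))
E
```

```text
pocket sc [0.5417 0.2212 0.068 ] sd [0.5402 0.2203 0.068 ] w [0.5373 0.2221 0.069 ]
shaft w [0.5374 0.2207 0.103 ]
[array([0.5438, 0.224 , 0.068 ]), array([0.5393, 0.2115, 0.068 ]), array([0.5516, 0.2207, 0.068 ]), array([0.5469, 0.2084, 0.068 ])]
[[261.75827591 246.89681552]] [[261.7466281  246.89542636]]
bezel sc [ 0.6036 -0.1716  0.014 ] sd [ 0.6038 -0.173   0.014 ]
```

```bash
python3 - <<'E'
from h import *
import pickle
d,st=pickle.load(open("w8.pkl","rb"))
save("w8_b",d,(200,185,320,285),6)
E
```

```text
(no output)
```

View pics/w8_b.png

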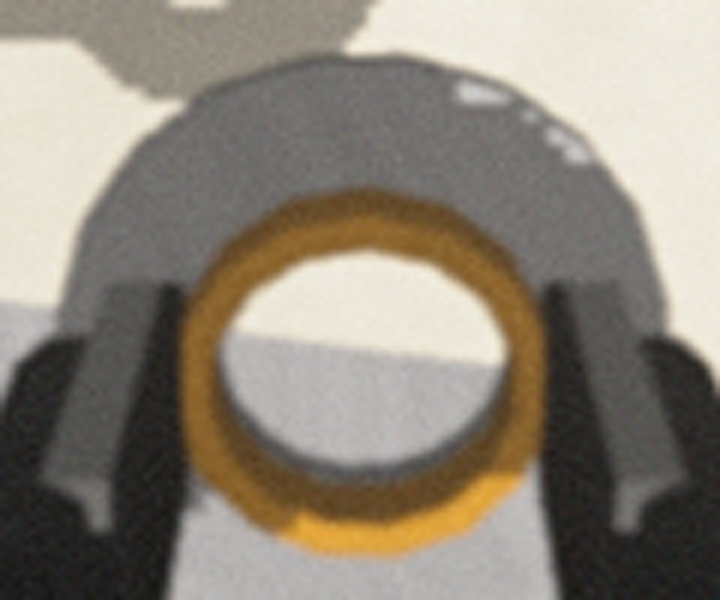

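```bash
cat > bt.py <<'E'
from h import *
import pickle
from scipy.optimize import least_squares
d,st=pickle.load(open("w8.pkl","rb"))
c=lambda L:np.array(L,float)/6+[200,185]-0.4
outer=c([(182,360),(548,360),(365,215),(365,553),(522,477),(215,488),(250,245),(485,245)])
inner=c([(365,250),(218,355),(512,355),(365,518)])
fl=c([(365,57),(68,290),(662,285),(120,175),(608,165),(240,88),(490,80)])
T=np.array(d["T_tool_cam"]);K=np.array(d["mtx"]);k=np.array([d["k1"],0,0,0,0.])
t=np.linspace(0,2*np.pi,720)
def circ(q,r,h):
    Rm=R.from_rotvec([q[3],q[4],0]).as_matrix()
    P=np.stack([r*np.cos(t),r*np.sin(t),0*t-h],1)@Rm.T+q[:3]
    p=(P-T[:3,3])@T[:3,:3]*[1,-1,-1]
    return cv2.projectPoints(p,np.zeros(3),np.zeros(3),K,k)[0][:,0]
def res(q):
    o=[]
    for pts,r,h in((outer,.018,.012),(inner,.014,.012),(fl,.030,.004)):
        C=circ(q,r,h)
        for p in pts: o.append(np.min(np.hypot(*(C-p).T)))
    return np.r_[o,q[3:]*20]
best=least_squares(res,[0,0,0.002,0,0],diff_step=1e-4)
print("bezel in tool: ",np.round(best.x,4),"px res",np.round(best.fun[:-2],1))
E
python3 bt.py
```

```text
bezel in tool:  [-0.001  -0.0007  0.0109  0.0012 -0.0106] px res [0.8 1.1 0.7 0.1 0.2 0.3 0.2 0.4 0.2 0.6 0.3 0.2 0.5 0.2 0.2 0.1 0.5 0.5
 0.6]
```

The pocket is at about (0.537,0.2205), and its fitted radius agrees with the 31.5 mm given. The scene and side cameras agree within 4 mm. I'll move over it and stop with the bezel just above the shaft top.

>>> {"name": "servo_tool", "arguments": {"targets": "-0.012 0 0.002 20 0 0 30; 0 0 0 22 0 8 30; 0 0 0 16 0 18 30; 0 0 0 6 0 18 30; 0 0 0 0 0 10 30; 0 0 0 0 0 4 30"}}

```text
time: 6.67
tool_pos: [0.5457, 0.2166, 0.1334]
tcp_rot: [2.231, 2.204, 0.011]
wrist_force: [-0.6, -0.6, -1.1]
width: 0.388
```

```bash
python3 avg.py 0.5385 0.2215 0.125 1.5708 5; python3 snap.py w9
```

```text
[[0.5457, 0.2166, 0.1334], [0.5452, 0.2162, 0.1328], [0.5455, 0.2164, 0.1338], [0.5462, 0.2166, 0.1349], [0.5467, 0.2169, 0.1356]]
pos [0.5458 0.2165 0.1341] sd [0.51 0.23 0.99] yaw 1.5582 tilt [0.0093 0.0012] F [-0.1 -0.4 -1. ] T [ 0.01  0.01 -0.01] w 33.2 t 6.8667
turn [ 0.0093 -0.0013 -0.0126] shift mm [ 4.8 -7.5  9.1] norm 12.7
[0.5467 0.2169 0.1356] [2.231 2.203 0.015] [ 0.62 -0.29 -0.76] 0.3882015992753364 6.8667
```

View pics/w9.png

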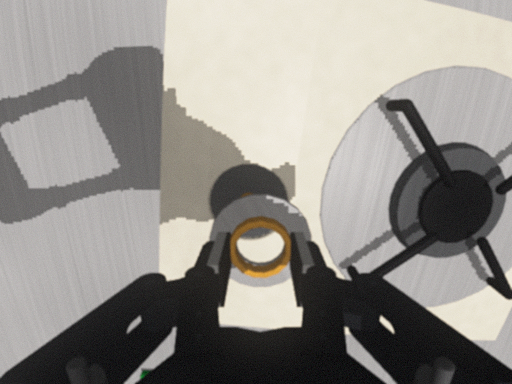

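>>> {"name": "servo_tool", "arguments": {"targets": "0.013 -0.001 -0.012 2.5 -4 3 30; 0 0 0 2.5 -4 3 30; 0 0 0 0 0 2 30"}}

```text
time: 7.17
tool_pos: [0.5407, 0.2222, 0.1309]
tcp_rot: [-2.223, -2.22, -0.007]
wrist_force: [-1.1, -0.4, -1.0]
width: 0.384
```

```bash
python3 avg.py 0.5385 0.2215 0.125 1.5708 6; python3 snap.py w10; python3 - <<'E'
from h import *
import pickle
d,st=pickle.load(open("w10.pkl","rb"))
save("w10_b",d,(190,165,330,285),5)
E
```

```text
[[0.5407, 0.2222, 0.1309], [0.5408, 0.222, 0.1306], [0.5409, 0.222, 0.1306], [0.541, 0.2219, 0.1307], [0.5411, 0.2219, 0.1307], [0.5411, 0.2219, 0.1307]]
pos [0.5409 0.222  0.1307] sd [0.13 0.09 0.11] yaw 1.5696 tilt [0.0033 0.0031] F [-0.1 -0.2 -1.2] T [ 0.01  0.   -0.02] w 33.1 t 7.4167
turn [ 0.0033 -0.0031 -0.0013] shift mm [-0.5 -2.4  5.7] norm 6.2
[0.5411 0.2219 0.1307] [2.223 2.22  0.007] [-0.03  0.51 -1.4 ] 0.38791774467439905 7.4167
```

View pics/w10_b.png

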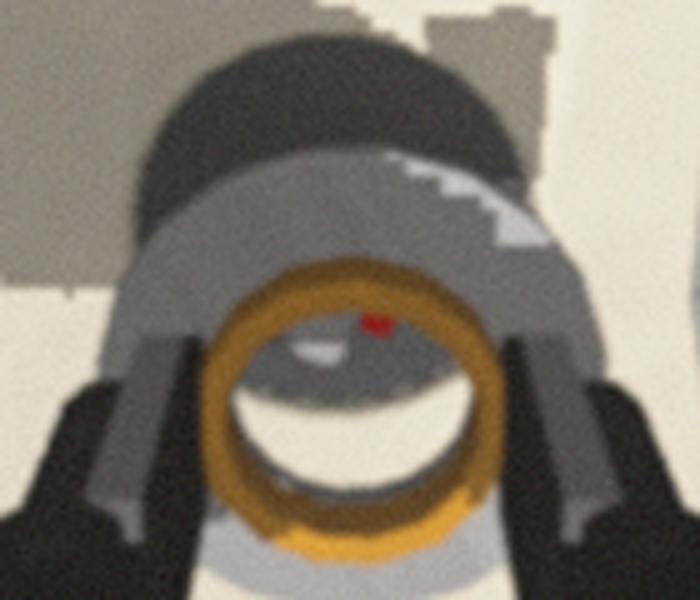

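```bash
python3 - <<'E'
from h import *
import pickle
from scipy.optimize import least_squares
d,st=pickle.load(open("w10.pkl","rb"))
c=lambda L:np.array(L,float)/5+[190,165]-0.4
top=c([(345,37),(140,190),(522,180),(180,115),(240,60),(430,52),(490,110)]); bot=c([(345,408),(270,397),(430,392)])
for nm,pp,zz in(("top",top,.07),("all",np.r_[top,bot],.07)):
    P=np.array([atz(d,p,zz,st)[:2] for p in pp])
    r=least_squares(lambda q:np.hypot(*(P-q[:2]).T)-.0315,[.54,.22]); print(nm,r.x.round(4),(r.fun*1000).round(1))
    r=least_squares(lambda q:np.hypot(*(P-q[:2]).T)-q[2],[.54,.22,.03]); print(nm,r.x.round(4))
Rt=R.from_rotvec(st["tcp_rot"])
print("tilt",Rt.as_matrix()[:2,2])
for b in ([-.001,-.0007,.0109],[-.001,-.0007,.0068]): print("bezel world now (wrist est)",(Rt.apply(b)+st["tool_pos"]).round(4))
E
sed -i 's/"w8.pkl"/"w10.pkl"/; s#/6+\[200,185\]#/5+[190,165]#' bt.py
python3 - <<'E'
s=open("bt.py").read()
import re
s=re.sub(r"outer=c.*","outer=c([(203,400),(505,400),(350,283),(350,562),(285,545),(430,540),(475,490)])",s)
s=re.sub(r"inner=c.*","inner=c([(350,310),(232,395),(475,390)])",s)
s=re.sub(r"fl=c.*","fl=c([(350,147),(100,345),(603,345),(140,250),(560,250),(220,178),(480,180)])",s)
open("bt.py","w").write(s)
E
python3 bt.py
```

```text
top [0.5377 0.2203] [ 0.2 -0.4 -1.3 -0.9  0.1  1.2 -0.4]
top [0.5377 0.2222 0.0301]
all [0.5378 0.2209] [-0.4 -0.5 -1.6 -1.2 -0.4  0.6 -0.9 -1.  -1.1 -0.1]
all [0.5378 0.2211 0.0308]
tilt [0.00333007 0.00298279]
bezel world now (wrist est) [0.5404 0.221  0.1198]
bezel world now (wrist est) [0.5404 0.221  0.1239]
bezel in tool:  [-0.0007 -0.0012  0.0109  0.0156  0.0157] px res [1.7 0.8 1.3 1.  0.1 0.3 1.8 0.  0.  0.8 0.5 0.1 0.5 0.3 0.2 0.8 0.1]
```

The wrist camera puts the bezel at (0.5403,0.221) and the pocket at (0.538,0.221), so I need about -2 mm in x. I'll shift and lower partway.

>>> {"name": "servo_tool", "arguments": {"targets": "0.003 -0.003 -0.001 0 -2.2 8 30; 0 0 0 0 0 14 30; 0 0 0 0 0 12 30; 0 0 0 0 0 3 30"}}

```text
time: 7.8
tool_pos: [0.5402, 0.2225, 0.0932]
tcp_rot: [2.22, 2.22, 0.005]
wrist_force: [-0.9, -0.7, -1.4]
width: 0.388
```

```bash
python3 avg.py 0.5388 0.2218 0.09 1.5708 6; python3 snap.py w11; python3 - <<'E'
from h import *
import pickle
d,st=pickle.load(open("w11.pkl","rb"))
save("w11_b",d,(190,165,330,285),5)
E
```

```text
[[0.5402, 0.2225, 0.0932], [0.5399, 0.2224, 0.093], [0.5404, 0.2226, 0.0939], [0.5411, 0.2229, 0.0949], [0.5417, 0.2231, 0.0956], [0.5421, 0.2232, 0.0961]]
pos [0.5409 0.2228 0.0945] sd [0.82 0.28 1.19] yaw 1.5706 tilt [0.0052 0.0014] F [-0.2 -0.2 -0.9] T [0.01 0.   0.  ] w 33.4 t 8.05
turn [ 0.0052 -0.0014 -0.0002] shift mm [-1.  -2.1  4.4] norm 5.0
[0.5421 0.2232 0.0961] [2.219 2.219 0.011] [-0.31  0.25 -0.88] 0.3906620691282994 8.05
```

View pics/w11_b.png

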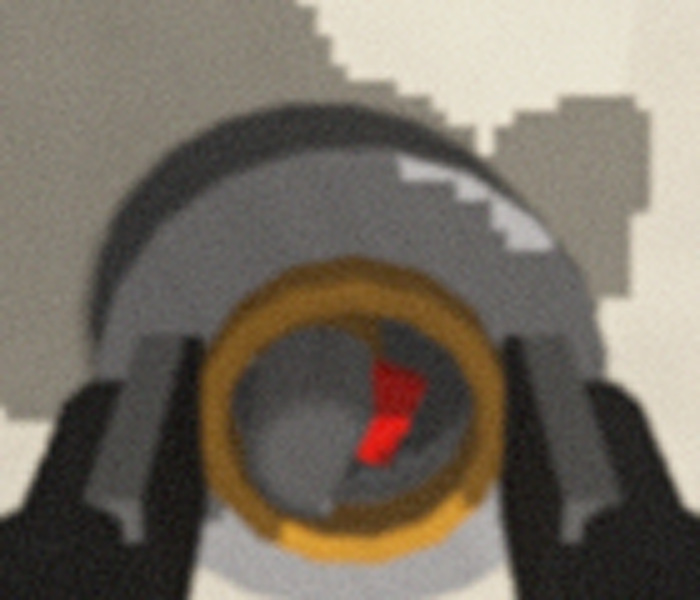

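The shaft shows through the bore. The bezel sits a few mm to +x after settling, so I'll correct that and lower slowly.

>>> {"name": "servo_tool", "arguments": {"targets": "0.009 -0.001 0 -0.7 -2 0 30; 0 0 0 -0.7 -1.5 3 30; 0 0 0 0 0 3 30; 0 0 0 0 0 3 30; 0 0 0 0 0 0 30"}}

```text
time: 8.52
tool_pos: [0.5402, 0.2223, 0.0892]
tcp_rot: [-2.222, -2.221, -0.006]
wrist_force: [-0.2, 0.0, -1.1]
width: 0.386
```

```bash
python3 avg.py 0.5388 0.2218 0.08 1.5708 6; python3 snap.py w12; python3 - <<'E'
from h import *
import pickle
d,st=pickle.load(open("w12.pkl","rb"))
save("w12_b",d,(190,165,330,285),5)
E
```

```text
[[0.5402, 0.2223, 0.0892], [0.5403, 0.2224, 0.0894], [0.5405, 0.2224, 0.0896], [0.5406, 0.2225, 0.0897], [0.5407, 0.2225, 0.0899], [0.5407, 0.2225, 0.0899]]
pos [0.5405 0.2224 0.0896] sd [0.19 0.08 0.27] yaw 1.5705 tilt [0.0032 0.0032] F [-0.4  0.2 -1.1] T [-0.01 -0.01 -0.01] w 32.9 t 8.7667
turn [ 0.0032 -0.0032 -0.0003] shift mm [-0.7 -1.7  9.6] norm 9.8
[0.5407 0.2225 0.0899] [2.222 2.221 0.008] [-0.9   0.51 -1.11] 0.3848822088208754 8.7667
```

View pics/w12_b.png

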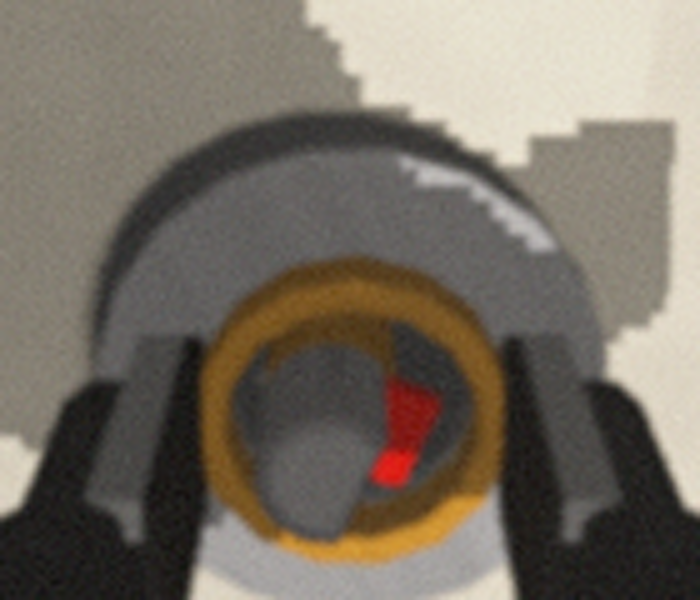

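>>> {"name": "servo_tool", "arguments": {"targets": "0.004 -0.004 0 -0.4 -1.2 2 30; 0 0 0 -0.3 -1 3 30; 0 0 0 0 0 3 30; 0 0 0 0 -0.3 2 30; 0 0 0 0 0 0 30"}}

```text
time: 9.23
tool_pos: [0.5382, 0.2219, 0.0792]
tcp_rot: [2.221, 2.221, -0.001]
wrist_force: [-0.7, 0.1, -0.9]
width: 0.385
```

```bash
python3 avg.py 0.5388 0.2218 0.075 1.5708 6; python3 snap.py w13; python3 - <<'E'
from h import *
import pickle
d,st=pickle.load(open("w13.pkl","rb"))
save("w13_b",d,(190,165,330,285),5)
E
```

```text
[[0.5382, 0.2219, 0.0792], [0.5382, 0.2219, 0.0793], [0.5384, 0.222, 0.0795], [0.5387, 0.222, 0.0798], [0.5388, 0.2221, 0.08], [0.5389, 0.2221, 0.0801]]
pos [0.5385 0.222  0.0796] sd [0.27 0.08 0.34] yaw 1.5706 tilt [ 0.0004 -0.0006] F [-0.3  0.1 -0.9] T [ 0.01 -0.01 -0.01] w 32.9 t 9.4833
turn [ 0.0004  0.0006 -0.0002] shift mm [-0.2  0.3  4.6] norm 4.6
[0.5389 0.2221 0.0801] [2.221e+00 2.220e+00 1.000e-03] [-0.39 -0.8  -0.45] 0.38501513010543564 9.4833
```

View pics/w13_b.png

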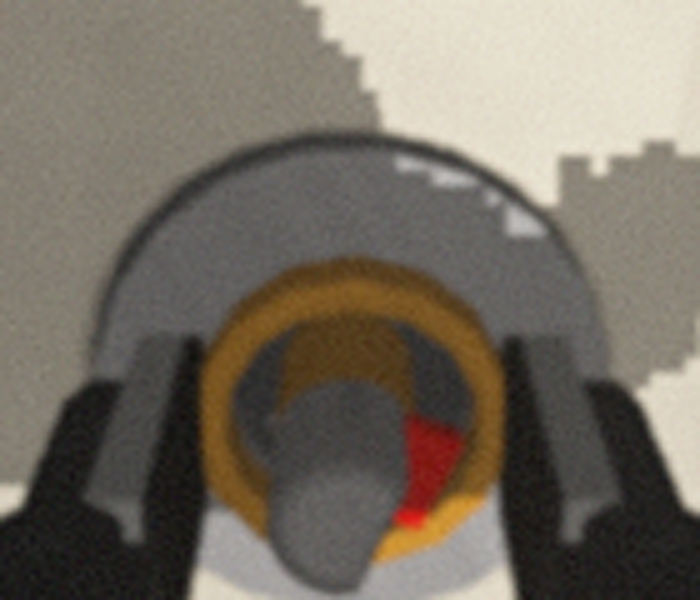

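The bezel is nearly concentric now, with a thin dark crescent all round that is slightly wider at left. I'll lower it in.

>>> {"name": "servo_tool", "arguments": {"targets": "0 0 0 -0.3 -0.4 2 30; 0 0 0 0 0 2 30; 0 0 0 0 -0.2 2 30; 0 0 0 0 0 0 30"}}

```text
time: 9.87
tool_pos: [0.5392, 0.2219, 0.0749]
tcp_rot: [2.22, 2.22, 0.004]
wrist_force: [-0.8, 0.2, 1.6]
width: 0.389
```

```bash
python3 avg.py 0.5385 0.2218 0.075 1.5708 6; python3 snap.py w14; python3 - <<'E'
from h import *
import pickle
d,st=pickle.load(open("w14.pkl","rb"))
save("w14_b",d,(190,165,330,285),5)
E
```

```text
[[0.5392, 0.2219, 0.0749], [0.5392, 0.2219, 0.075], [0.5392, 0.2218, 0.075], [0.5392, 0.2218, 0.075], [0.5392, 0.2218, 0.0749], [0.5392, 0.2219, 0.0749]]
pos [0.5392 0.2218 0.0749] sd [0.01 0.01 0.02] yaw 1.5706 tilt [ 0.0032 -0.    ] F [-0.9 -0.6  1.2] T [-0.1   0.08 -0.05] w 32.9 t 10.1167
turn [ 0.0032  0.     -0.0002] shift mm [-0.  -0.7 -0.1] norm 0.7
[0.5392 0.2219 0.0749] [2.22  2.22  0.004] [-0.32 -0.58  0.93] 0.3847271722965722 10.1167
```

View pics/w14_b.png

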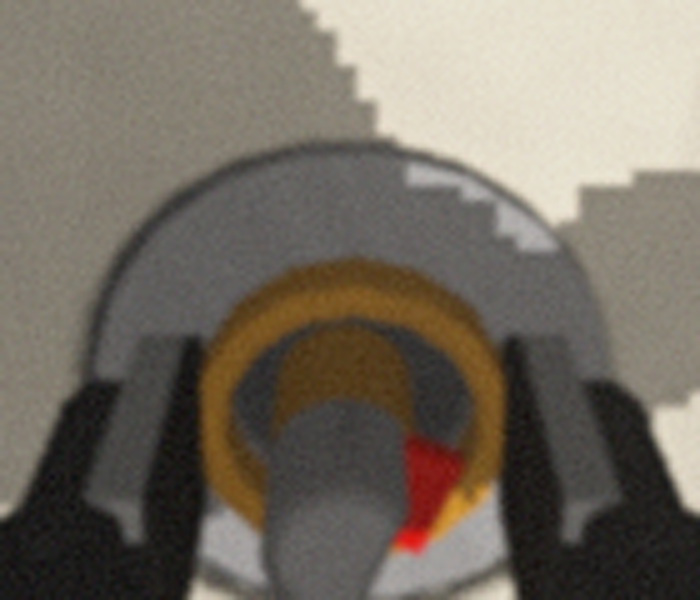

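>>> {"name": "servo_tool", "arguments": {"targets": "0.003 0 0 0 -1.5 1 30; 0 0 0 0 -0.5 2 30; 0 0 0 0 0 1.5 30; 0 0 0 0 0 1 30"}}

```text
time: 10.5
tool_pos: [0.5392, 0.222, 0.0747]
tcp_rot: [2.22, 2.22, 0.004]
wrist_force: [-1.6, -0.8, 5.6]
width: 0.387
```

```bash
python3 avg.py 0.5385 0.2218 0.073 1.5708 6; python3 snap.py w15; python3 - <<'E'
from h import *
import pickle
d,st=pickle.load(open("w15.pkl","rb"))
save("w15_b",d,(190,165,330,285),5)
E
```

```text
[[0.5392, 0.222, 0.0747], [0.5392, 0.222, 0.0746], [0.5392, 0.222, 0.0746], [0.5392, 0.222, 0.0746], [0.5392, 0.222, 0.0746], [0.5392, 0.222, 0.0746]]
pos [0.5392 0.222  0.0746] sd [0.02 0.01 0.04] yaw 1.5706 tilt [0.0036 0.0003] F [-2.9 -1.4  7.5] T [-0.29  0.47 -0.06] w 33.3 t 10.75
turn [ 0.0036 -0.0003 -0.0002] shift mm [-0.2 -0.7  1.6] norm 1.8
[0.5392 0.222  0.0746] [2.22  2.22  0.004] [-3.17 -1.16  8.43] 0.38941057065755746 10.75
```

View pics/w15_b.png

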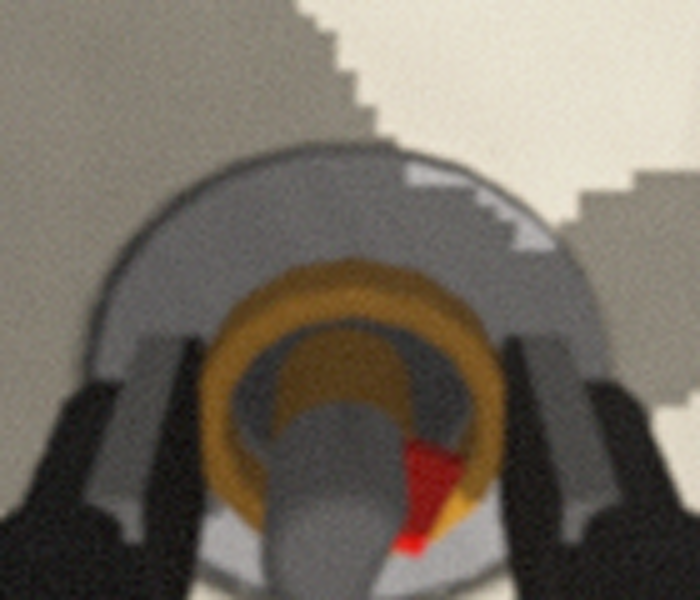

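Contact at 8 N, but the crescent at right almost vanishes, so the right side may be on the rim. I'll lift 2 mm, shift toward -x and lower again.

>>> {"name": "servo_tool", "arguments": {"targets": "0.004 0 0 0 0 -3 30; 0 0 0 -0.2 -1 -1 30; 0 0 0 0 -0.3 0 30; 0 0 0 0 0 0 30"}}

```text
time: 11.13
tool_pos: [0.5373, 0.2221, 0.0785]
tcp_rot: [-2.221, -2.22, 0.0]
wrist_force: [-0.3, 0.6, -1.0]
width: 0.388
```

```bash
python3 avg.py 0.538 0.2216 0.073 1.5708 6
```

```text
[[0.5373, 0.2221, 0.0785], [0.5371, 0.2221, 0.0783], [0.5371, 0.2221, 0.0783], [0.5372, 0.2221, 0.0783], [0.5373, 0.222, 0.0784], [0.5373, 0.2221, 0.0784]]
pos [0.5372 0.2221 0.0783] sd [0.06 0.03 0.07] yaw 1.5705 tilt [-0.0015  0.0009] F [-0.1 -0.3 -0.8] T [ 0.  0. -0.] w 33.2 t 11.3833
turn [-0.0015 -0.0009 -0.0003] shift mm [-0.5  0.8  5.3] norm 5.4
```

>>> {"name": "servo_tool", "arguments": {"targets": "-0.001 -0.001 0 -0.4 0.3 2 30; 0 0 0 0 0 2 30; 0 0 0 0 0 1.5 30; 0 0 0 0 0 0.5 30; 0 0 0 0 0 0 30"}}

```text
time: 11.8
tool_pos: [0.538, 0.2216, 0.0747]
tcp_rot: [2.222, 2.221, -0.001]
wrist_force: [-1.1, -1.0, 0.6]
width: 0.387
```

```bash
python3 avg.py 0.538 0.2216 0.073 1.5708 6;  python3 snap.py w16; python3 - <<'E'
from h import *
import pickle
d,st=pickle.load(open("w16.pkl","rb"))
save("w16_b",d,(190,165,330,285),5)
E
```

```text
[[0.538, 0.2216, 0.0747], [0.5381, 0.2216, 0.0747], [0.5381, 0.2216, 0.0745], [0.5381, 0.2216, 0.0745], [0.5381, 0.2216, 0.0746], [0.5381, 0.2216, 0.0745]]
pos [0.5381 0.2216 0.0746] sd [0.03 0.01 0.06] yaw 1.5704 tilt [-0.0004 -0.0005] F [-1.2 -0.9  2.6] T [-0.13  0.21  0.  ] w 32.8 t 12.05
turn [-0.0004  0.0005 -0.0004] shift mm [ 0.  -0.1  1.6] norm 1.6
[0.5381 0.2216 0.0745] [ 2.222e+00  2.221e+00 -1.000e-03] [-0.79 -0.9   3.41] 0.38455212545451606 12.05
```

View pics/w16_b.png

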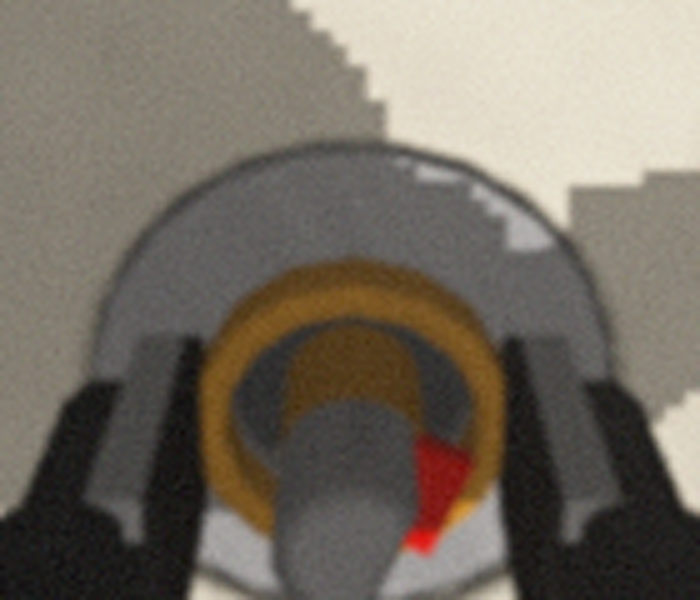

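The bezel is concentric now, with an even thin rim all round, and it makes contact at the same height as before, so it is on the floor. I'll release and rise.

>>> {"name": "servo_tool", "arguments": {"targets": "0 0 0 0 0 0 44; 0 0 0 0 0 0 46; 0 0 0 0 0 0 48; 0 0 0 0 0 0 48"}}

```text
time: 12.43
tool_pos: [0.5385, 0.222, 0.0736]
tcp_rot: [2.222, 2.221, 0.001]
wrist_force: [-0.0, 0.4, 0.4]
width: 0.565
```

```bash
python3 avg.py 0.538 0.2216 0.073 1.5708 4
```

```text
[[0.5385, 0.222, 0.0736], [0.5384, 0.222, 0.0736], [0.5384, 0.2219, 0.0736], [0.5384, 0.2219, 0.0737]]
pos [0.5384 0.222  0.0736] sd [0.03 0.02 0.04] yaw 1.5703 tilt [0.0005 0.0002] F [0.2 0.  0.3] T [ 0.   -0.02  0.02] w 48.0 t 12.5833
turn [ 0.0005 -0.0002 -0.0005] shift mm [-0.4 -0.4  0.6] norm 0.8
```

>>> {"name": "servo_tool", "arguments": {"targets": "0 0 0 0 0 -6 48; 0 0 0 0 0 -15 48; 0 0 0 0 0 -25 48; 0 0 0 0 0 -35 48; 0 0 0 -5 0 -30 60; 0 0 0 -10 0 0 70; 0 0 0 0 0 0 80"}}

```text
time: 13.17
tool_pos: [0.5365, 0.2062, 0.189]
tcp_rot: [-2.22, -2.221, 0.007]
wrist_force: [-0.5, -0.0, -0.3]
width: 0.931
```

```bash
python3 avg.py 0.538 0.2216 0.18 1.5708 5;  python3 snap.py w17; python3 - <<'E'
from h import *
d=read_camera("side"); save("s17",d,(180,140,260,200),8)
E
```

```text
[[0.5365, 0.2062, 0.189], [0.5373, 0.2071, 0.1897], [0.5367, 0.2072, 0.1884], [0.5358, 0.2071, 0.1871], [0.5352, 0.207, 0.1862]]
pos [0.5363 0.2069 0.1881] sd [0.72 0.39 1.26] yaw 1.5713 tilt [-0.0053 -0.0014] F [0.3 0.2 0.1] T [-0.02 -0.    0.  ] w 80.0 t 13.3667
turn [-0.0053  0.0014  0.0005] shift mm [14.7  1.7  8. ] norm 16.8
[0.5352 0.207  0.1862] [-2.217 -2.219  0.012] [ 1.09 -0.26  0.08] 0.9363471007549202 13.3667
```

View pics/w17.png

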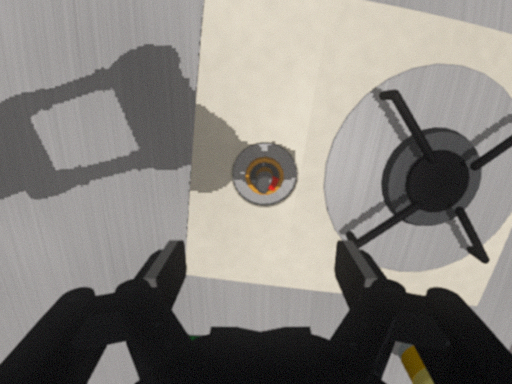

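View pics/s17.png

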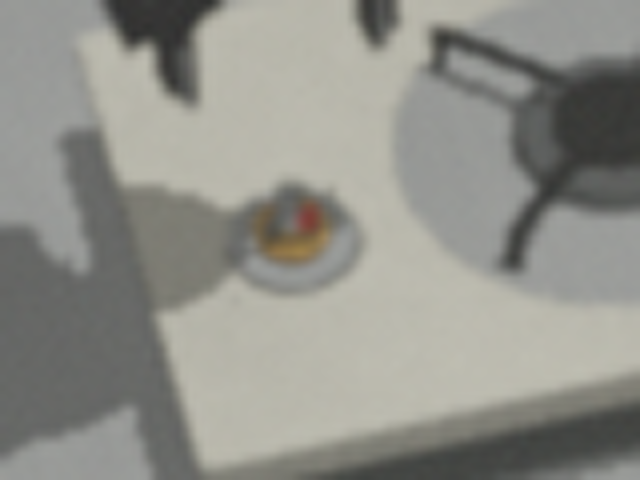

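```bash
python3 - <<'E'
from h import *
import pickle
d,st=pickle.load(open("w17.pkl","rb"))
save("w17_b",d,(225,137,305,213),8)
E
```

```text
(no output)
```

View pics/w17_b.png

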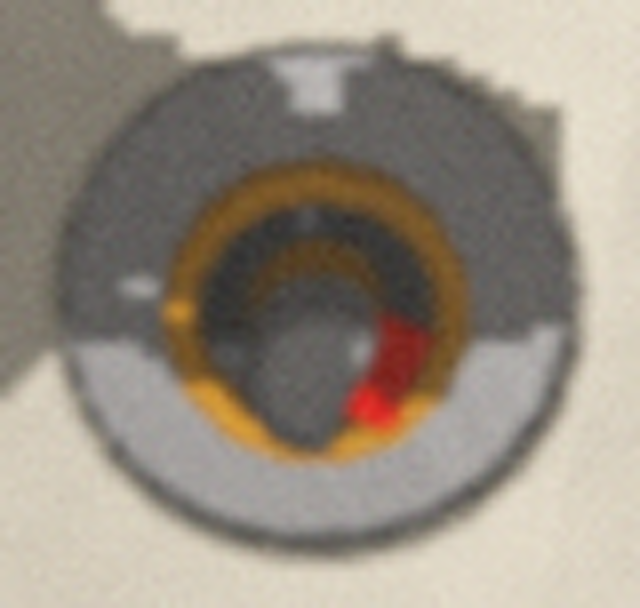

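The bezel is seated concentrically, with a thin dark rim all round and the shaft clear in the bore. Next is the knob, whose pose and the shaft angle I'll compute from what I have.

```bash
python3 - <<'E'
from h import *
import pickle
d,st=pickle.load(open("w1.pkl","rb"))
o=lambda x,y:(75+x/3.333,150+y/3.333)
f=lambda p,z:atz(d,o(*p),z,st)
print("skirt c",f((170,247),.032).round(4))
a=(f((46,305),.056)+f((82,350),.056))/2; b=f((180,262),.056); print("bar",a.round(4),b.round(4),np.arctan2(*(b-a)[:2][::-1]), np.linalg.norm(b-a))
p1=f((46,305),.056);p2=f((82,350),.056);e=p2-p1;print("end edge",np.linalg.norm(e),np.arctan2(e[1],e[0])+np.pi/2)
E
python3 avg.py 0.474 -0.14 0.2 0.51 1
```

```text
skirt c [ 0.4698 -0.2024  0.032 ]
bar [ 0.4487 -0.2165  0.056 ] [ 0.4846 -0.1962  0.056 ] 0.5149223088960799 0.04118392548380251
end edge 0.0156876018430371 0.5247650051474151
[[0.5348, 0.207, 0.1855]]
pos [0.5348 0.207  0.1855] sd [0. 0. 0.] yaw 1.572 tilt [-0.0098 -0.0028] F [ 0.   0.  -0.5] T [ 0.   -0.01  0.05] w 80.2 t 13.4667
turn [-0.0074  0.0077  1.062 ] shift mm [-346.9  -61.3  -13. ] norm 352.6
```

>>> {"name": "servo_tool", "arguments": {"targets": "-0.008 -0.002 0 -20 -4 -3 85; 0 0 0 -38 -6 -2 85; 0 0 0 -39 -7 -1 85; 0 0 0 -39 -7 0 85; 0 0 0 -39 -7 0 85; 0 0 0 -39 -7 0 85; 0 0 0 -39 -7 0 85; 0 0 0 -39 -7 0 85"}}

```text
time: 14.13
tool_pos: [0.4785, -0.0863, 0.1826]
tcp_rot: [-2.194, -2.234, 0.021]
wrist_force: [0.2, -0.9, 0.4]
width: 0.99
```

```bash
python3 avg.py 0.469 -0.204 0.17 0.515 1; python3 avg.py 0.469 -0.204 0.17 1.5708 1
```

```text
[[0.4785, -0.0863, 0.1826]]
pos [ 0.4785 -0.0863  0.1826] sd [0. 0. 0.] yaw 1.5887 tilt [-0.0169 -0.0021] F [ 0.2 -0.9  0.4] T [-0.04 -0.05 -0.05] w 84.5 t 14.1333
turn [-0.0143  0.0107  1.0737] shift mm [-117.4  -11.3   13. ] norm 118.7
[[0.4785, -0.0863, 0.1826]]
pos [ 0.4785 -0.0863  0.1826] sd [0. 0. 0.] yaw 1.5887 tilt [-0.0169 -0.0021] F [ 0.2 -0.9  0.4] T [-0.04 -0.05 -0.05] w 84.5 t 14.1333
turn [-0.0169  0.002   0.0179] shift mm [-117.4  -11.3   13. ] norm 118.7
```

>>> {"name": "servo_tool", "arguments": {"targets": "-0.008 0.001 0 -36 -3 3 85; -0.008 0.001 0 -36 -3 3 85; 0 0 0 -28 -3 3 85; 0 0 0 -13 -1 0 85; 0 0 0.12 0 0 0 85; 0 0 0.12 0 0 0 85; 0 0 0.12 0 0 0 85; 0 0 0.12 0 0 0 85"}}

```text
time: 14.8
tool_pos: [0.4616, -0.2109, 0.1633]
tcp_rot: [-2.679, -1.616, 0.017]
wrist_force: [0.6, 0.0, -0.3]
width: 0.997
```

>>> {"name": "servo_tool", "arguments": {"targets": "0 0 0.12 0 0 0 85; 0 0 0.12 0 0 0 85; 0 0 0.12 0 0 0 85; 0 0 0.12 0 0 0 85; 0 0 0.08 0 0 0 85; 0 0 0 0 0 0 85"}}

```text
time: 15.3
tool_pos: [0.4574, -0.2079, 0.1546]
tcp_rot: [-3.025, -0.77, 0.04]
wrist_force: [-0.3, 0.4, 0.4]
width: 0.996
```

```bash
python3 avg.py 0.469 -0.204 0.16 0.515 5; python3 snap.py k1;python3 avg.py 0.469 -0.204 0.16 0.515 1
```

```text
[[0.4574, -0.2079, 0.1546], [0.4572, -0.2077, 0.1544], [0.4574, -0.2079, 0.1548], [0.4577, -0.2081, 0.1551], [0.4578, -0.2082, 0.1554]]
pos [ 0.4575 -0.2079  0.1549] sd [0.22 0.16 0.36] yaw 0.5023 tilt [-0.0295  0.0128] F [-0.1  0.1 -0. ] T [ 0.01 -0.03 -0.  ] w 85.1 t 15.5
turn [-0.0255  0.0196 -0.013 ] shift mm [11.9  1.9 -5.4] norm 13.2
[ 0.4578 -0.2082  0.1554] [-3.024 -0.777  0.038] [ 0.15  0.15 -0.45] 0.9970362571257577 15.5
[[0.458, -0.2083, 0.1557]]
pos [ 0.458  -0.2083  0.1557] sd [0. 0. 0.] yaw 0.5026 tilt [-0.0281  0.012 ] F [ 0.5 -0.3 -0.4] T [ 0.02 -0.05  0.02] w 84.9 t 15.55
turn [-0.0242  0.0187 -0.0126] shift mm [11.6  1.5 -4.6] norm 12.6
```

View pics/k1.png

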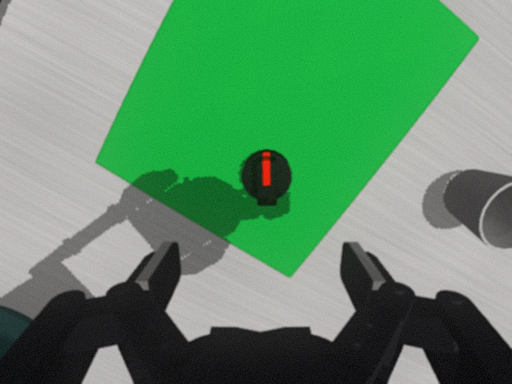

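```bash
python3 - <<'E'
from h import *
import pickle
d,st=pickle.load(open("k1.pkl","rb"))
save("k1_b",d,(225,140,305,215),8)
print("cup",atz(d,(497,218),.07,st).round(3),atz(d,(450,200),0.,st).round(3)); sd,_=pickle.load(open("side0.pkl","rb")); print(atz(sd,(302,316),.07).round(3))
E
```

```text
cup [ 0.544 -0.404  0.07 ] [ 0.537 -0.408  0.   ]
[ 0.556 -0.415  0.07 ]
```

View pics/k1_b.png

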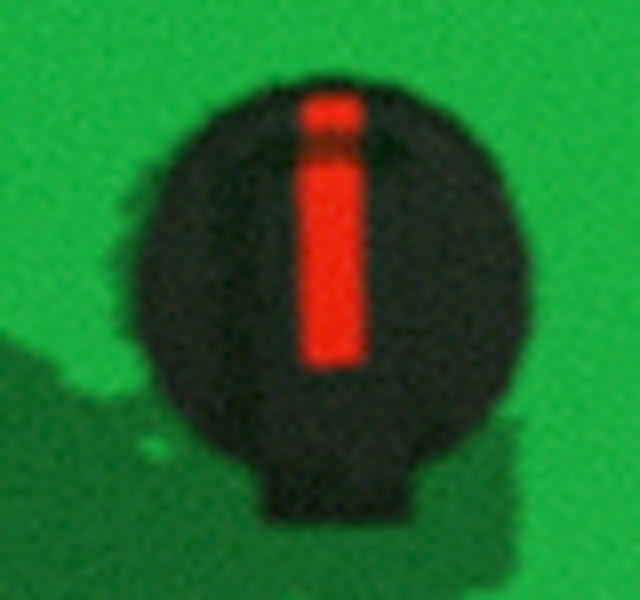

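```bash
python3 - <<'E'
from h import *
import pickle
d,st=pickle.load(open("k1.pkl","rb"))
o=lambda x,y:(225+x/8-.4,140+y/8-.4)
f=lambda x,y,z:atz(d,o(x,y),z,st)
a=f(336,522,.056);b=f(331,158,.056);v=b-a
print("bar",np.linalg.norm(v),"yaw",np.arctan2(v[1],v[0]),"centre",((a+b)/2).round(4), "width",np.linalg.norm(f(260,522,.056)-f(412,522,.056)))
l,r,t=f(135,280,.032),f(528,280,.032),f(331,78,.032); print("skirt",((l+r)/2).round(4),np.linalg.norm(l-r), "from top",(t-v/np.linalg.norm(v)*.025).round(4))
E
python3 avg.py 0.4698 -0.205 0.12 0.515 1
```

```text
bar 0.042391744743705544 yaw 0.5226994709265027 centre [ 0.4661 -0.206   0.056 ] width 0.0174770287615566
skirt [ 0.4671 -0.205   0.032 ] 0.0479970472151833 from top [ 0.467  -0.2054  0.032 ]
[[0.458, -0.2083, 0.1557]]
pos [ 0.458  -0.2083  0.1557] sd [0. 0. 0.] yaw 0.5026 tilt [-0.0281  0.012 ] F [ 0.5 -0.3 -0.4] T [ 0.02 -0.05  0.02] w 84.9 t 15.55
turn [-0.0242  0.0187 -0.0126] shift mm [12.6  3.7 35.4] norm 37.7
```

The wrist camera puts the knob at about (0.467,-0.2055) with yaw 0.52. The measured sizes match: bar 42.4 x 17.5 mm, skirt 48 mm. I'll go down around the bar.

>>> {"name": "servo_tool", "arguments": {"targets": "-0.013 0.009 -0.01 5 2 5 50; -0.013 0.009 -0.01 5 1 15 50; 0 0 0 0 0 15 50; 0 0 0 0 0 10 50; 0 0 0 0 0 4 50; 0 0 0 0 0 0 50"}}

```text
time: 16.05
tool_pos: [0.4702, -0.2068, 0.1065]
tcp_rot: [3.027, 0.82, 0.007]
wrist_force: [0.3, 0.2, 0.1]
width: 0.587
```

```bash
python3 avg.py 0.4675 -0.2055 0.08 0.5227 5; python3 snap.py k2
```

```text
[[0.4702, -0.2068, 0.1065], [0.4703, -0.2069, 0.1068], [0.4707, -0.2071, 0.1075], [0.4712, -0.2074, 0.108], [0.4714, -0.2075, 0.1082]]
pos [ 0.4707 -0.2071  0.1074] sd [0.48 0.26 0.66] yaw 0.5291 tilt [ 0.0069 -0.0051] F [ 0.2  0.2 -0.3] T [0.01 0.   0.01] w 49.9 t 16.25
turn [ 0.0079 -0.0034  0.0064] shift mm [-2.1 -3.3 27.4] norm 27.6
[ 0.4714 -0.2075  0.1082] [3.025 0.819 0.01 ] [0.98 0.91 0.1 ] 0.583811249915245 16.25
```

View pics/k2.png

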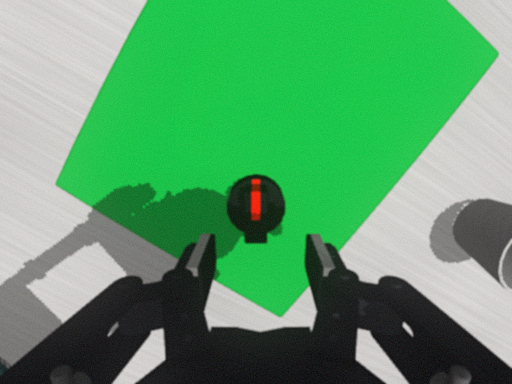

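```bash
python3 - <<'E'
from h import *
import pickle
d,st=pickle.load(open("k2.pkl","rb"))
save("k2_b",d,(216,170,296,248),8)
E
```

```text
(no output)
```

View pics/k2_b.png

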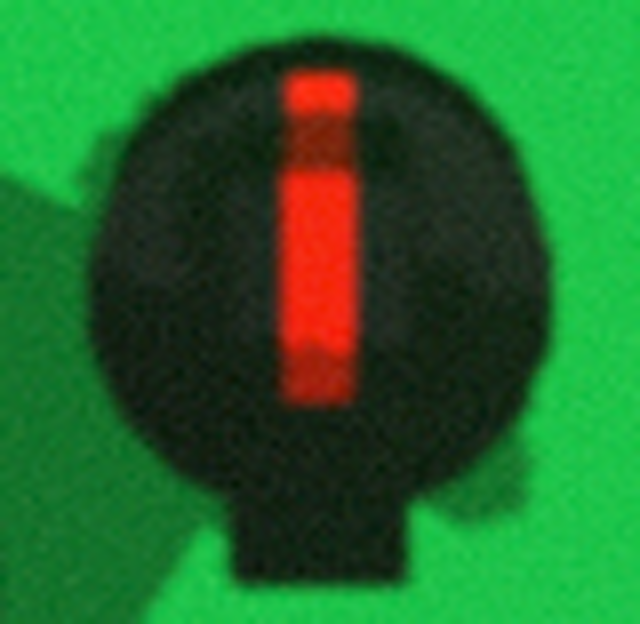

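```bash
python3 - <<'E'
from h import *
import pickle
d,st=pickle.load(open("k2.pkl","rb"))
o=lambda x,y:(216+x/8-.4,170+y/8-.4)
f=lambda x,y,z:atz(d,o(x,y),z,st)
a=f(319,582,.056);b=f(318,170,.056);v=b-a
print("bar",np.linalg.norm(v),"yaw",np.arctan2(v[1],v[0]),"centre",((a+b)/2).round(4), "width",np.linalg.norm(f(232,582,.056)-f(408,582,.056)))
l,r,t=f(90,270,.032),f(550,270,.032),f(320,36,.032); print("skirt",((l+r)/2).round(4),np.linalg.norm(l-r), "from top",(t-v/np.linalg.norm(v)*.025).round(4))
E
python3 avg.py 0.4678 -0.205 0.08 0.5227 1
```

```text
bar 0.04151932382108204 yaw 0.5261474613466812 centre [ 0.4659 -0.2059  0.056 ] width 0.01702523564282232
skirt [ 0.4684 -0.2045  0.032 ] 0.047755659337374426 from top [ 0.4683 -0.2046  0.032 ]
[[0.4715, -0.2076, 0.1084]]
pos [ 0.4715 -0.2076  0.1084] sd [0. 0. 0.] yaw 0.5289 tilt [ 0.0088 -0.0061] F [ 0.5 -0.  -0.5] T [-0.03  0.04  0.03] w 50.0 t 16.3
turn [ 0.0097 -0.0046  0.0062] shift mm [-2.1 -4.4 28.4] norm 28.8
```

>>> {"name": "servo_tool", "arguments": {"targets": "0.01 -0.004 0.006 -2 -4 8 50; 0 0 0 -0.5 -0.3 15 50; 0 0 0 -0.5 0 15 50; 0 0 0 0 0 12 46; 0 0 0 0 0 5 42; 0 0 0 0 0 0 42"}}

```text
time: 16.8
tool_pos: [0.469, -0.2065, 0.054]
tcp_rot: [3.033, 0.808, 0.008]
wrist_force: [-1.0, 0.7, 0.2]
width: 0.489
```

```bash
python3 avg.py 0.4672 -0.2052 0.036 0.5227 5; python3 snap.py k3
```

```text
[[0.469, -0.2065, 0.054], [0.4691, -0.2065, 0.0544], [0.4697, -0.2068, 0.0551], [0.4703, -0.2071, 0.0557], [0.4706, -0.2073, 0.056]]
pos [ 0.4697 -0.2068  0.055 ] sd [0.62 0.31 0.75] yaw 0.5211 tilt [ 0.0072 -0.0022] F [-0.1  0.3  0. ] T [ 0.01 -0.    0.01] w 42.1 t 17.0
turn [ 0.0055 -0.0052 -0.0016] shift mm [-1.5 -2.8 19. ] norm 19.3
[ 0.4706 -0.2073  0.056 ] [3.03  0.808 0.012] [ 0.   -0.18  0.1 ] 0.4927469123603419 17.0
```

View pics/k3.png

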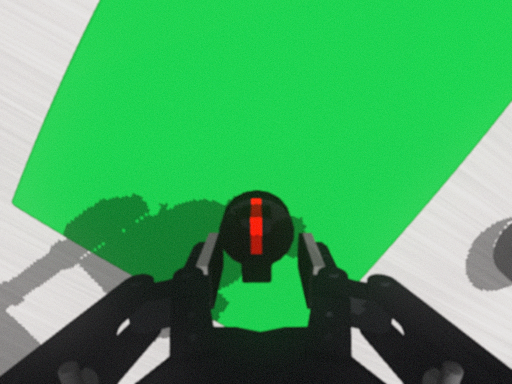

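>>> {"name": "servo_tool", "arguments": {"targets": "0.008 -0.006 -0.001 -1 -2 4 40; 0 0 0 -0.5 -0.3 6 38; 0 0 0 0 0 6 36; 0 0 0 0 0 2 36; 0 0 0 0 0 0 36"}}

```text
time: 17.47
tool_pos: [0.47, -0.2068, 0.0387]
tcp_rot: [3.033, 0.811, 0.005]
wrist_force: [-0.1, -0.2, -0.3]
width: 0.425
```

```bash
python3 avg.py 0.4672 -0.2052 0.036 0.5227 5; python3 snap.py k4;python3 - <<'E'
from h import *
import pickle
d,st=pickle.load(open("k4.pkl","rb"))
save("k4_b",d,(190,175,330,295),5)
E
```

```text
[[0.47, -0.2068, 0.0387], [0.4699, -0.2068, 0.0388], [0.47, -0.2069, 0.039], [0.4703, -0.207, 0.0393], [0.4704, -0.207, 0.0395]]
pos [ 0.4701 -0.2069  0.0391] sd [0.2  0.09 0.3 ] yaw 0.5224 tilt [ 0.0038 -0.0012] F [-0.1  0.1  0.2] T [ 0.    0.   -0.01] w 36.1 t 17.6667
turn [ 0.0029 -0.0027 -0.0003] shift mm [-1.7 -2.9  3.1] norm 4.6
[ 0.4704 -0.207   0.0395] [3.032 0.811 0.006] [-0.07 -0.24  1.04] 0.4224721264881727 17.6667
```

View pics/k4_b.png

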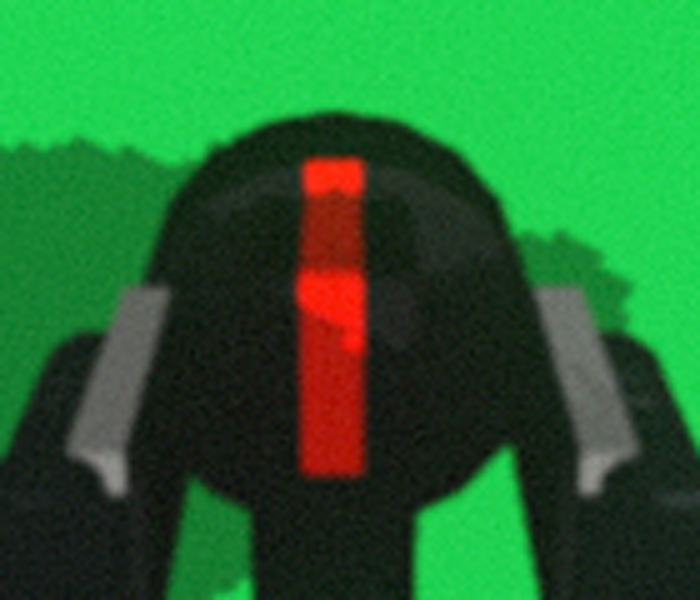

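>>> {"name": "servo_tool", "arguments": {"targets": "0.003 -0.003 0 -0.5 -2 1.5 34; 0 0 0 0 -0.3 1.5 34; 0 0 0 0 0 0 20; 0 0 0 0 0 0 10; 0 0 0 0 0 0 10; 0 0 0 0 0 0 10; 0 0 0 0 0 0 10", "newtons": 70}}

```text
time: 18.3
tool_pos: [0.4695, -0.2055, 0.0372]
tcp_rot: [3.033, 0.811, 0.002]
wrist_force: [0.3, 0.8, 0.5]
width: 0.19
```

```bash
python3 avg.py 0.4672 -0.2052 0.036 0.5227 5; python3 snap.py k5;python3 - <<'E'
from h import *
import pickle
d,st=pickle.load(open("k5.pkl","rb"))
save("k5_b",d,(190,175,330,295),5)
E
```

```text
[[0.4695, -0.2055, 0.0372], [0.4695, -0.2055, 0.0373], [0.4695, -0.2055, 0.0373], [0.4695, -0.2055, 0.0373], [0.4695, -0.2055, 0.0373]]
pos [ 0.4695 -0.2055  0.0373] sd [0.01 0.02 0.01] yaw 0.5224 tilt [ 0.0017 -0.0012] F [ 0.3  0.3 -0.5] T [0.03 0.01 0.04] w 16.4 t 18.5
turn [ 0.0019 -0.0009 -0.0003] shift mm [-1.9 -1.4  1.3] norm 2.6
[ 0.4695 -0.2055  0.0373] [3.034e+00 8.110e-01 2.000e-03] [ 0.52  0.4  -0.79] 0.1915772760923746 18.5
```

View pics/k5_b.png

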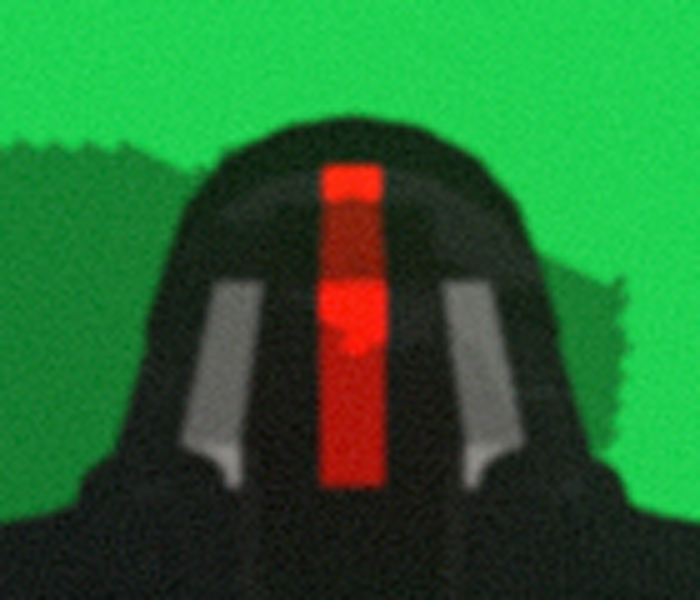

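```bash
python3 - <<'E'
from h import *
import pickle
d,st=pickle.load(open("k5.pkl","rb"))
T=np.array(d["T_tool_cam"])
s0={"tool_pos":np.zeros(3),"tcp_rot":np.zeros(3)}
for z in(0,-.0016,-.003): print("pad +x edge at tip z",z,proj(d,[[.011,.009,z],[.011,-.009,z],[0,0,z]],s0).round(1).tolist())
o=lambda x,y:(190+x/5-.4,175+y/5-.4)
print("observed tip edge rows",o(240,283),o(468,283))
f=lambda x,y,z:atz(d,o(x,y),z,s0)
for zz in(-.0187,-.0197):
  b=f(352,283,zz);m=f(352,488,zz); print("bar+x end (should be 21+c)",b.round(4),"stripe end (-3+c)",m.round(4))
# skirt top edge in image top of circle: knob x=+25 at z=.032 -> tool z -(.032-.0373)
b=f(354,115,.0053+.0); print("skirt top rim: 25+c",b.round(4))
b=f(352,165,.0053); print("skirt red start",b.round(4))
E
```

```text
pad +x edge at tip z 0 [[278.3, 227.2], [246.0, 227.2], [262.1, 244.9]]
pad +x edge at tip z -0.0016 [[278.5, 228.4], [245.8, 228.4], [262.1, 246.3]]
pad +x edge at tip z -0.003 [[278.7, 229.4], [245.7, 229.4], [262.1, 247.5]]
observed tip edge rows (237.6, 231.2) (283.20000000000005, 231.2)
bar+x end (should be 21+c) [ 0.0172 -0.0012 -0.0187] stripe end (-3+c) [-0.0058 -0.0012 -0.0187]
bar+x end (should be 21+c) [ 0.0177 -0.0012 -0.0197] stripe end (-3+c) [-0.0052 -0.0012 -0.0197]
skirt top rim: 25+c [ 0.0266 -0.001   0.0053]
skirt red start [ 0.0207 -0.0012  0.0053]
```

The knob is gripped by its bar, with the bar centred between the pads (360±2 px mid both). I'll lift and carry it.

>>> {"name": "servo_tool", "arguments": {"targets": "0.001 -0.001 0 0 0 -10 10; 0 0 0 0 0 -20 10; 0 0 0 0 0 -30 10; 0 0 0 0 0 -36 10; 0 0 0 0 0 -36 10; 0 0 0 0 0 -30 10; 0 0 0 0 0 -5 10; 0 0 0 0 0 0 10"}}

```text
time: 19.22
tool_pos: [0.4666, -0.2041, 0.2133]
tcp_rot: [-3.032, -0.81, 0.008]
wrist_force: [0.6, -0.2, -1.6]
width: 0.194
```

```bash
python3 avg.py 0.538 0.15 0.2 0.5227 2; python3 snap.py k6
```

```text
[[0.4666, -0.2041, 0.2133], [0.467, -0.2042, 0.2132]]
pos [ 0.4668 -0.2041  0.2133] sd [0.18 0.08 0.06] yaw 0.5223 tilt [-0.0057  0.0019] F [ 0.7  0.1 -1. ] T [ 0.01 -0.02  0.04] w 16.4 t 19.2667
turn [-0.0045  0.004  -0.0004] shift mm [ 238.4 -271.4   13.5] norm 361.5
[ 0.467  -0.2042  0.2132] [-3.032 -0.81   0.007] [ 0.77  0.45 -0.47] 0.1916498047872738 19.2667
```

View pics/k6.png

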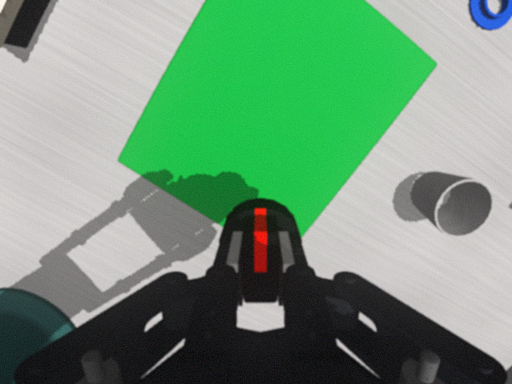

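>>> {"name": "servo_tool", "arguments": {"targets": "-0.003 0.002 0.115 0 0 0 10; 0 0 0.115 0 0 0 10; 0 0 0.115 0 0 0 10; 0 0 0.115 0 0 0 10; 0 0 0.115 0 0 0 10; 0 0 0.115 0 0 0 10; 0 0 0.115 0 0 0 10; 0 0 0.092 0 0 0 10"}}

```text
time: 19.98
tool_pos: [0.4546, -0.1982, 0.1916]
tcp_rot: [-3.065, 0.647, 0.06]
wrist_force: [-0.0, -0.2, -0.4]
width: 0.195
```

```bash
python3 avg.py 0.4775 0.245 0.195 -0.375 1
```

```text
[[0.4546, -0.1982, 0.1916]]
pos [ 0.4546 -0.1982  0.1916] sd [0. 0. 0.] yaw -0.4164 tilt [-0.0354  0.0163] F [-0.  -0.2 -0.4] T [-0.02 -0.06 -0.03] w 16.7 t 19.9833
turn [-0.0014  0.039  -0.0414] shift mm [-158.3 -414.6    3. ] norm 443.8
```

>>> {"name": "servo_tool", "arguments": {"targets": "0 0.01 -0.01 -8 -20 -3 10; 0 0.01 -0.01 -14 -37 -3 10; 0 0.01 -0.01 -14 -37 -3 10; 0 0.01 -0.01 -14 -37 -3 10; 0 0 0 -14 -37 -2 10; 0 0 0 -14 -37 -2 10; 0 0 0 -14 -37 -2 10; 0 0 0 -14 -37 -2 10"}}

```text
time: 20.65
tool_pos: [0.4509, 0.1055, 0.1921]
tcp_rot: [3.076, -0.615, -0.052]
wrist_force: [0.4, 0.9, -0.4]
width: 0.191
```

```bash
python3 avg.py 0.4775 0.245 0.195 -0.375 1
```

```text
[[0.4509, 0.1055, 0.1921]]
pos [0.4509 0.1055 0.1921] sd [0. 0. 0.] yaw -0.3948 tilt [-0.0334  0.0026] F [ 0.4  0.9 -0.4] T [-0.   -0.07  0.  ] w 16.3 t 20.65
turn [ 0.0101  0.0319 -0.0196] shift mm [ -29.2 -139.    -3.4] norm 142.0
```

>>> {"name": "servo_tool", "arguments": {"targets": "0.005 0.012 -0.006 -4 -37 -3 10; 0.005 0.012 -0.006 -4 -37 -3 10; 0 0.008 -0.004 -4 -33 -2 10; 0 0 0 -3 -16 0 10; 0 0 0 -3 -6 0 10; 0 0 0 0 0 0 10"}}

```text
time: 21.15
tool_pos: [0.4726, 0.243, 0.1845]
tcp_rot: [3.078, -0.573, -0.032]
wrist_force: [-0.9, -0.4, -1.0]
width: 0.191
```

```bash
python3 avg.py 0.4775 0.245 0.195 -0.375 4; python3 snap.py p1
```

```text
[[0.4726, 0.243, 0.1845], [0.4723, 0.242, 0.184], [0.4726, 0.2412, 0.1846], [0.4731, 0.2407, 0.1853]]
pos [0.4726 0.2417 0.1846] sd [0.29 0.87 0.43] yaw -0.3697 tilt [-0.0224 -0.0073] F [-0.3 -0.1 -1. ] T [ 0.01 -0.01  0.03] w 16.7 t 21.3
turn [0.0149 0.0182 0.0054] shift mm [  3.2  -4.6 -10.5] norm 12.0
[0.4731 0.2407 0.1853] [ 3.077 -0.577 -0.031] [-0.05 -0.04 -1.14] 0.19497226400083115 21.3
```

View pics/p1.png

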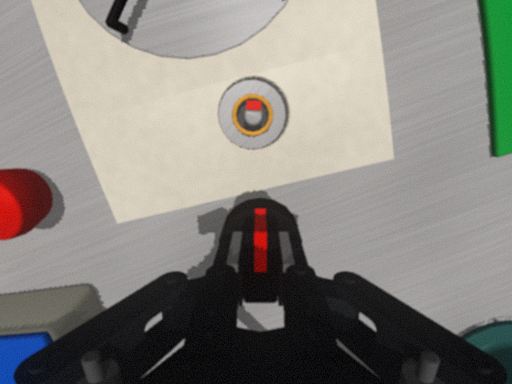

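```bash
python3 - <<'E'
from h import *
import pickle
d,st=pickle.load(open("p1.pkl","rb"))
save("p1_b",d,(213,75,293,151),8)
d,st=pickle.load(open("w17.pkl","rb"))
E
```

```text
(no output)
```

View pics/p1_b.png

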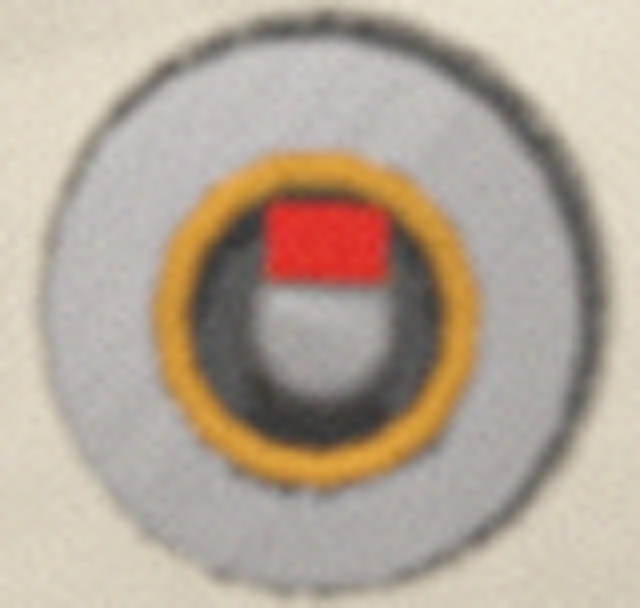

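```bash
python3 - <<'E'
from h import *
import pickle
d,st=pickle.load(open("p1.pkl","rb"))
o=lambda x,y:(213+x/8-.4,75+y/8-.4)
f=lambda x,y,z:atz(d,o(x,y),z,st)
print("shaft",f(321,330,.103).round(4),"gold",f(317.5,319,.078).round(4))
a=f(265,283,.103);b=f(388,283,.103);e=a-b;print("flat yaw",np.arctan2(e[1],e[0])-np.pi/2)
a=f(265,203,.07);b=f(388,203,.07);e=a-b;print("tab edge yaw",np.arctan2(e[1],e[0])-np.pi/2)
d,st=pickle.load(open("w17.pkl","rb"))
o=lambda x,y:(225+x/8-.4,137+y/8-.4)
# gold outer in w17: left165,right470,top158,bottom462
print("gold w17",f(317,310,.078).round(4),"flange/pocket",f(318,298,.07).round(4))
E
```

```text
shaft [0.537  0.2211 0.103 ] gold [0.5373 0.2217 0.078 ]
flat yaw -0.37213948871944713
tab edge yaw -0.37176861083471424
gold w17 [0.5372 0.2228 0.078 ] flange/pocket [0.5374 0.2224 0.07  ]
```

The shaft estimate from this turned view is (0.537,0.221), which agrees within 0.5 mm with the one from the first yaw. The flat points to yaw -0.372. I'll move the knob over the shaft at hover height.

```bash
python3 avg.py 0.5395 0.2204 0.145 -0.372 1
```

```text
[[0.4735, 0.2406, 0.1859]]
pos [0.4735 0.2406 0.1859] sd [0. 0. 0.] yaw -0.3718 tilt [-0.0201 -0.0066] F [ 0.1 -0.5  0.1] T [-0.05 -0.   -0.01] w 16.3 t 21.35
turn [0.0135 0.0164 0.0003] shift mm [69.5 -5.7 39.7] norm 80.2
```

>>> {"name": "servo_tool", "arguments": {"targets": "0.007 0.008 0 20 -2 0 10; 0.007 0.008 0 25 -2 5 10; 0 0 0 18 -2 12 10; 0 0 0 5 0 12 10; 0 0 0 0 0 8 10; 0 0 0 0 0 0 10"}}

```text
time: 21.85
tool_pos: [0.5454, 0.2123, 0.1487]
tcp_rot: [-3.083, 0.594, -0.011]
wrist_force: [-0.5, 0.0, -1.1]
width: 0.185
```

```bash
python3 avg.py 0.5395 0.2204 0.14 -0.372 5; python3 snap.py p2;  python3 avg.py 0.5395 0.2204 0.14 -0.372 1
```

```text
[[0.5454, 0.2123, 0.1487], [0.5453, 0.2124, 0.1492], [0.5454, 0.2131, 0.1501], [0.5457, 0.2137, 0.1508], [0.5459, 0.2141, 0.1513]]
pos [0.5455 0.2131 0.15  ] sd [0.21 0.7  0.95] yaw -0.3795 tilt [0.0085 0.0016] F [ 0.1 -0.2 -1.2] T [0.01 0.02 0.  ] w 16.7 t 22.05
turn [-0.0046 -0.0073 -0.0075] shift mm [-8.4 -4.5 10. ] norm 13.8
[0.5459 0.2141 0.1513] [-3.081  0.59  -0.015] [ 0.46  0.2  -1.66] 0.19560539944448643 22.05
[[0.5461, 0.2143, 0.1516]]
pos [0.5461 0.2143 0.1516] sd [0. 0. 0.] yaw -0.378 tilt [0.011  0.0026] F [-0.2  0.6 -0.8] T [-0.04 -0.    0.  ] w 16.7 t 22.1
turn [-0.0065 -0.0093 -0.006 ] shift mm [-8.4 -3.1 11.5] norm 14.6
```

View pics/p2.png

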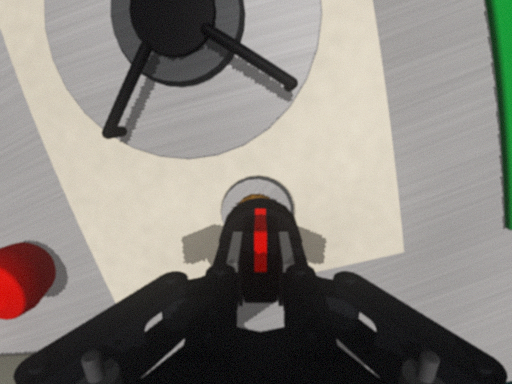

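Next I'll correct the position at the same height and check with the fixed cameras.

>>> {"name": "servo_tool", "arguments": {"targets": "-0.006 -0.009 -0.006 -4 -1.5 3 10; 0 0 0 -4 -1.5 3 10; 0 0 0 0 0 2 10; 0 0 0 0 0 0 10"}}

```text
time: 22.43
tool_pos: [0.5388, 0.2224, 0.1451]
tcp_rot: [-3.086, 0.576, -0.003]
wrist_force: [0.0, -0.3, -0.5]
width: 0.193
```

```bash
python3 avg.py 0.5395 0.2204 0.14 -0.372 6; python3 snap.py p3; python3 snap.py p3s side; python3 snap.py p3c scene; python3 - <<'E'
from h import *
import pickle
w,_=pickle.load(open("p3.pkl","rb"));a,_=pickle.load(open("p3s.pkl","rb"));b,_=pickle.load(open("p3c.pkl","rb"))
p=proj(a,[[.538,.221,.1]])[0].astype(int);q=proj(b,[[.538,.221,.1]])[0].astype(int);print(p,q)
c=lambda d,x,y,h=25:cv2.resize(d["image"][y-h:y+h,x-h:x+h,::-1],(400,400),interpolation=cv2.INTER_CUBIC)
cv2.imwrite("pics/p3x.png",np.hstack([c(a,*p),c(b,*q)]))
save("p3w",w,(190,150,330,270),5)
E
```

```text
[[0.5388, 0.2224, 0.1451], [0.5388, 0.2225, 0.1453], [0.5391, 0.2223, 0.1454], [0.5393, 0.2222, 0.1455], [0.5394, 0.2221, 0.1455], [0.5395, 0.222, 0.1456]]
pos [0.5392 0.2222 0.1454] sd [0.27 0.17 0.15] yaw -0.3693 tilt [0.0029 0.0017] F [ 0.  -0.2 -0.7] T [0.01 0.01 0.  ] w 16.7 t 22.6833
turn [-0.0026 -0.002   0.0027] shift mm [1.  1.6 5.4] norm 5.7
[0.5395 0.222  0.1456] [-3.086  0.577 -0.004] [-0.04 -0.29 -0.07] 0.19508944653223606 22.6833
[0.5396 0.222  0.1455] [-3.086  0.577 -0.004] [-0.88 -0.21 -0.56] 0.19257472417975358 22.7333
[0.5396 0.2219 0.1456] [-3.086  0.578 -0.004] [ 0.23 -0.81  0.68] 0.1951386635766933 22.7833
[215 164] [292 154]
```

View pics/p3x.png

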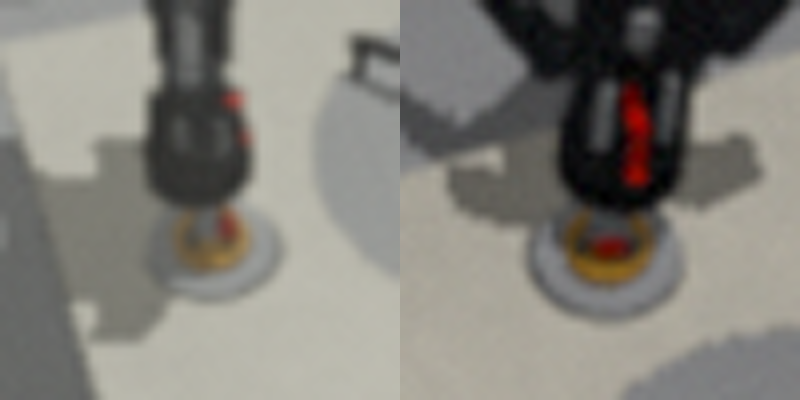

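View pics/p3w.png

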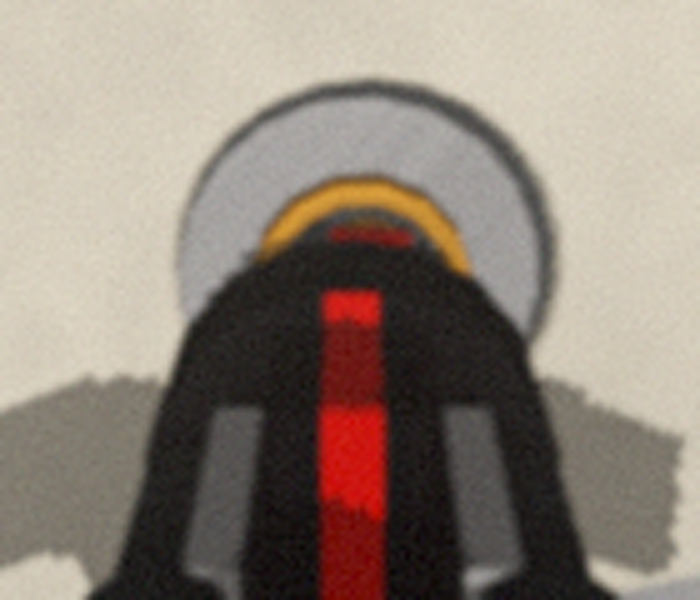

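```bash
python3 - <<'E'
from h import *
import pickle
a,st=pickle.load(open("p3s.pkl","rb"));b,_=pickle.load(open("p3c.pkl","rb"))
Rt=R.from_rotvec(st["tcp_rot"])
for n,d in(("side",a),("scene",b)):
    ax=[[.5373,.2210,.070],[.5373,.2210,.078],[.5373,.2210,.13]]
    k=[Rt.apply([c,0,.0153])+st["tool_pos"] for c in (-.002,0)]
    print(n,"axis at .07,.078,.13",proj(d,ax).round(1).tolist(),"knob skirt mid c=-2,0",proj(d,k).round(1).tolist())
    print(" d/dx",((proj(d,[[.5473,.221,.13]])-proj(d,[[.5373,.221,.13]]))/10).round(2),"d/dy",((proj(d,[[.5373,.231,.13]])-proj(d,[[.5373,.221,.13]]))/10).round(2))
E
```

```text
side axis at .07,.078,.13 [[215.9, 169.8], [215.8, 168.4], [214.9, 158.6]] knob skirt mid c=-2,0 [[214.8, 158.2], [215.4, 158.2]]
 d/dx [[ 0.26 -0.08]] d/dy [[-0.1  -0.18]]
scene axis at .07,.078,.13 [[291.8, 160.2], [292.0, 158.6], [293.4, 147.7]] knob skirt mid c=-2,0 [[293.9, 147.5], [294.1, 148.0]]
 d/dx [[0.18 0.21]] d/dy [[ 0.27 -0.12]]
```

```bash
python3 - <<'E'
from h import *
import pickle
d,st=pickle.load(open("p3.pkl","rb"))
o=lambda x,y:(190+x/5-.4,150+y/5-.4)
Rt=R.from_rotvec(st["tcp_rot"])
def f(x,y,z): return (Rt.inv().apply(atz(d,o(x,y),z,st)-st["tool_pos"])*1000).round(1)
print("collar top",f(363,177,.078),"-18 ; pocket top",f(367,80,.07),"-31.5; flange top",f(365,98,.07),"-30; tab outer",f(371,226,.0705))
print("collar l/r",f(262,250,.078),f(468,262,.078))
print("flange l/r",f(182,250,.07),f(548,250,.07))
s0=dict(tool_pos=np.zeros(3),tcp_rot=np.zeros(3))
g=lambda x,y,z:(atz(d,o(x,y),z,s0)*1000).round(1)
print("knob: bar end",g(352,407,-.0187),"red start skirt",g(352,292,.0053),"skirt silhouette top (bottom edge)",g(352,245,.0253))
E
```

```text
collar top [16.   1.3 67.6] -18 ; pocket top [29.8  2.  75.6] -31.5; flange top [26.9  1.7 75.6] -30; tab outer [ 5.7  2.7 75.1]
collar l/r [  4.  -14.7  67.6] [ 2.  18.1 67.5]
flange l/r [  1.4 -28.5  75.6] [ 1.4 31.9 75.5]
knob: bar end [ 16.6  -0.4 -18.7] red start skirt [19.7 -0.4  5.3] skirt silhouette top (bottom edge) [18.7 -0.4 25.3]
```

```bash
python3 - <<'E'
import pickle,numpy as np
for n in("w1","w8","w10","k2","k5","p1","p3"):
    d,_=pickle.load(open(n+".pkl","rb")); print(n,np.round(np.array(d["T_tool_cam"])[:3,3],4),np.round(np.array(d["T_tool_cam"])[:3,:3],3).tolist()[0],np.round(d["mtx"],1)[0],d["k1"])
E
```

```text
w1 [ 0.0759 -0.001  -0.1428] [0.0, 0.956, 0.294] [279.1   0.  260. ] -0.06869801580642756
w8 [ 0.0759 -0.001  -0.1428] [0.0, 0.956, 0.294] [279.1   0.  260. ] -0.06869801580642756
w10 [ 0.0759 -0.001  -0.1428] [0.0, 0.956, 0.294] [279.1   0.  260. ] -0.06869801580642756
k2 [ 0.0746 -0.0012 -0.1428] [0.0, 0.956, 0.294] [279.1   0.  260. ] -0.06869801580642756
k5 [ 0.0746 -0.0012 -0.1428] [0.0, 0.956, 0.294] [279.1   0.  260. ] -0.06869801580642756
p1 [ 0.0738 -0.0004 -0.1428] [0.0, 0.956, 0.294] [279.1   0.  260. ] -0.06869801580642756
p3 [ 0.0738 -0.0004 -0.1428] [0.0, 0.956, 0.294] [279.1   0.  260. ] -0.06869801580642756
```

The reported wrist-camera offset carries a constant world error of about (-1.0,+0.9) mm. With that removed, the wrist-relative, world and fixed-camera checks all put the TCP target at about (0.5412,0.2188). I'll move there and lower to just above the shaft.

>>> {"name": "servo_tool", "arguments": {"targets": "-0.002 -0.002 0.002 1.4 1.2 3 10; 0 0 0 1.3 1.2 4 10; 0 0 0 0 0 4 10; 0 0 0 0 0 0 10"}}

```text
time: 23.17
tool_pos: [0.5419, 0.2181, 0.1338]
tcp_rot: [-3.086, 0.582, -0.001]
wrist_force: [-0.2, -0.1, -1.0]
width: 0.193
```

```bash
python3 avg.py 0.5412 0.2188 0.13 -0.372 6
```

```text
[[0.5419, 0.2181, 0.1338], [0.542, 0.2181, 0.134], [0.5421, 0.2182, 0.1344], [0.5423, 0.2184, 0.1347], [0.5424, 0.2185, 0.1349], [0.5425, 0.2186, 0.1351]]
pos [0.5422 0.2183 0.1345] sd [0.24 0.18 0.48] yaw -0.3727 tilt [0.0019 0.001 ] F [ 0.1 -0.2 -0.9] T [ 0.   -0.01  0.  ] w 16.3 t 23.4167
turn [-0.0016 -0.0014 -0.0007] shift mm [-1.1 -0.1  4.5] norm 4.6
```

>>> {"name": "servo_tool", "arguments": {"targets": "-0.002 -0.002 0 -1 0 2 10; 0 0 0 -0.5 0 3 10; 0 0 0 0 0 2 10; 0 0 0 0 0 0 10"}}

```text
time: 23.75
tool_pos: [0.5414, 0.2195, 0.1282]
tcp_rot: [-3.086, 0.581, -0.002]
wrist_force: [0.6, 0.0, -0.9]
width: 0.194
```

```bash
python3 avg.py 0.5412 0.2188 0.125 -0.372 6; python3 snap.py p4s side; python3 snap.py p4c scene; python3 - <<'E'
from h import *
import pickle
a,_=pickle.load(open("p4s.pkl","rb"));b,_=pickle.load(open("p4c.pkl","rb"))
p=(215,164);q=(292,154)
c=lambda d,x,y,h=25:cv2.resize(d["image"][y-h:y+h,x-h:x+h,::-1],(400,400),interpolation=cv2.INTER_CUBIC)
cv2.imwrite("pics/p4x.png",np.hstack([c(a,*p),c(b,*q)]))
E
```

```text
[[0.5414, 0.2195, 0.1282], [0.5414, 0.2195, 0.1283], [0.5415, 0.2195, 0.1285], [0.5417, 0.2196, 0.1287], [0.5418, 0.2196, 0.1287], [0.5418, 0.2196, 0.1288]]
pos [0.5416 0.2195 0.1285] sd [0.16 0.02 0.24] yaw -0.3723 tilt [0.0017 0.0008] F [ 0.2  0.  -1. ] T [-0.02  0.02  0.01] w 16.7 t 24.0
turn [-0.0013 -0.0013 -0.0003] shift mm [-0.1  0.8  3.5] norm 3.6
[0.5418 0.2196 0.1288] [-3.086e+00  5.810e-01 -3.000e-03] [-0.28 -0.8  -1.15] 0.19590740592426495 24.0
[0.5418 0.2196 0.1289] [-3.086e+00  5.810e-01 -3.000e-03] [ 0.04  0.13 -1.07] 0.1919914390006018 24.05
```

View pics/p4x.png

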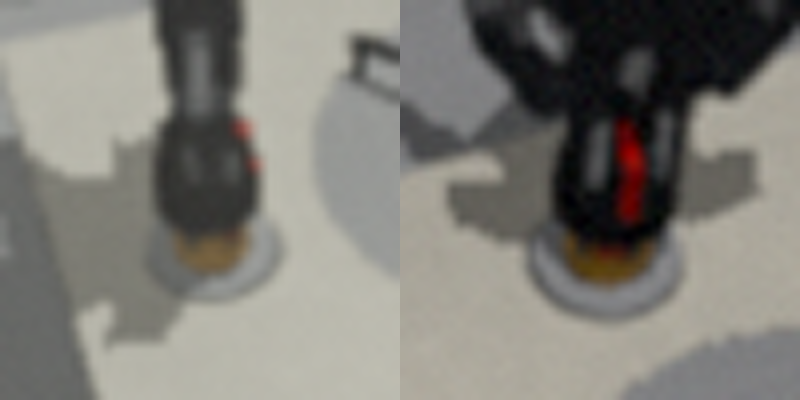

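In both fixed views the knob's axis now lines up with the shaft to within a fraction of a pixel. I'll lower onto the shaft gently.

>>> {"name": "servo_tool", "arguments": {"targets": "-0.001 -0.001 0 -0.4 0.8 1.5 10; 0 0 0 -0.1 0 2 10; 0 0 0 0 0 2 10; 0 0 0 0 0 1 10"}}

```text
time: 24.43
tool_pos: [0.5415, 0.219, 0.1224]
tcp_rot: [-3.086, 0.582, -0.003]
wrist_force: [-0.5, 0.2, 0.1]
width: 0.191
```

```bash
python3 avg.py 0.5412 0.2188 0.112 -0.372 5
```

```text
[[0.5415, 0.219, 0.1224], [0.5413, 0.219, 0.1222], [0.5413, 0.219, 0.1223], [0.5415, 0.2191, 0.1225], [0.5416, 0.2191, 0.1227]]
pos [0.5414 0.219  0.1224] sd [0.1  0.04 0.17] yaw -0.3725 tilt [0.0018 0.0007] F [ 0.2  0.  -0.4] T [ 0.01  0.01 -0.  ] w 16.1 t 24.6333
turn [-0.0013 -0.0014 -0.0005] shift mm [-0.1  0.3 10.4] norm 10.5
```

The underside is now about 5 mm below the shaft top with almost no force, so the socket is on the shaft. I'll continue down.

>>> {"name": "servo_tool", "arguments": {"targets": "-0.001 -0.001 0 -0.2 0.3 2 10; 0 0 0 -0.1 0 2.5 10; 0 0 0 0 0 2.5 10; 0 0 0 0 0 1 10"}}

```text
time: 24.97
tool_pos: [0.5416, 0.2191, 0.1146]
tcp_rot: [-3.086, 0.582, -0.003]
wrist_force: [1.1, -0.6, -0.1]
width: 0.192
```

```bash
python3 avg.py 0.5412 0.2188 0.112 -0.372 5
```

```text
[[0.5416, 0.2191, 0.1146], [0.5415, 0.2191, 0.1144], [0.5416, 0.2191, 0.1146], [0.5417, 0.2191, 0.1148], [0.5419, 0.2192, 0.115]]
pos [0.5417 0.2191 0.1147] sd [0.12 0.04 0.21] yaw -0.3724 tilt [0.0018 0.0006] F [ 0.4  0.1 -0.6] T [-0.01 -0.    0.02] w 16.3 t 25.1667
turn [-0.0012 -0.0015 -0.0004] shift mm [-0.3  0.5  2.7] norm 2.8
```

>>> {"name": "servo_tool", "arguments": {"targets": "-0.001 -0.001 0 -0.4 0.4 2 10; 0 0 0 0 0 2 10; 0 0 0 0 0 1.5 10; 0 0 0 0 0 1 10", "newtons": 100}}

```text
time: 25.5
tool_pos: [0.5418, 0.2191, 0.1096]
tcp_rot: [-3.086, 0.581, -0.003]
wrist_force: [-1.2, -0.5, 4.6]
width: 0.184
```

```bash
python3 avg.py 0.5412 0.2188 0.105 -0.372 5
```

```text
[[0.5418, 0.2191, 0.1096], [0.5418, 0.2191, 0.1095], [0.5419, 0.2192, 0.1097], [0.5418, 0.2191, 0.1097], [0.5419, 0.2191, 0.1097]]
pos [0.5418 0.2191 0.1096] sd [0.01 0.01 0.06] yaw -0.3724 tilt [0.002  0.0005] F [-1.5 -0.4  3.9] T [-0.11  0.3   0.01] w 15.8 t 25.7
turn [-0.0012 -0.0017 -0.0004] shift mm [-0.5  0.5  4.6] norm 4.7
```

It is on the spring now at about 5 N. I'll press right down to the stop.

>>> {"name": "servo_tool", "arguments": {"targets": "-0.001 -0.001 0 -0.4 0.4 3 10; 0 0 0 0 0 3 10; 0 0 0 0 0 4 10; 0 0 0 0 0 5 10; 0 0 0 0 0 6 10; 0 0 0 0 0 6 10"}}

```text
time: 26.2
tool_pos: [0.543, 0.2195, 0.1046]
tcp_rot: [3.087, -0.58, 0.002]
wrist_force: [-17.1, -6.1, 37.5]
width: 0.185
```

```bash
python3 avg.py 0.5412 0.2188 0.105 -0.372 6
```

```text
[[0.543, 0.2195, 0.1046], [0.543, 0.2195, 0.1045], [0.543, 0.2195, 0.1046], [0.543, 0.2195, 0.1046], [0.543, 0.2195, 0.1046], [0.5429, 0.2195, 0.1046]]
pos [0.543  0.2195 0.1046] sd [0.01 0.01 0.02] yaw -0.3717 tilt [ 0.0014 -0.0002] F [-16.3  -6.4  37. ] T [-1.09  3.15  0.01] w 16.0 t 26.45
turn [-0.0003 -0.0014  0.0003] shift mm [-1.4  1.3 -0.4] norm 1.9
```

At the stop, with z steady at 0.1046 while the force climbs to 37 N. I'll ease to a moderate steady push and relax the sideways load.

>>> {"name": "servo_tool", "arguments": {"targets": "0 -0.001 0 -1 0.8 4 10; 0 0 0 -0.6 0.4 3 10; 0 0 0 -0.4 0.3 3 10"}}

```text
time: 26.7
tool_pos: [0.5422, 0.2193, 0.1051]
tcp_rot: [-3.085, 0.579, -0.008]
wrist_force: [-6.7, -2.3, 17.6]
width: 0.182
```

```bash
python3 avg.py 0.5412 0.2188 0.105 -0.372 7; python3 snap.py e1; python3 snap.py e1s side; python3 snap.py e1c scene; python3 - <<'E'
from h import *
import pickle
a,_=pickle.load(open("e1s.pkl","rb"));b,_=pickle.load(open("e1c.pkl","rb"));w,_=pickle.load(open("e1.pkl","rb"))
c=lambda d,x,y,h=25:cv2.resize(d["image"][y-h:y+h,x-h:x+h,::-1],(400,400),interpolation=cv2.INTER_CUBIC)
cv2.imwrite("pics/e1x.png",np.hstack([c(a,215,164),c(b,292,154)]))
save("e1w",w,(190,165,330,285),5)
E
```

```text
[[0.5422, 0.2193, 0.1051], [0.5422, 0.2193, 0.1051], [0.5422, 0.2193, 0.1051], [0.5422, 0.2192, 0.105], [0.5422, 0.2193, 0.1051], [0.5422, 0.2193, 0.105], [0.5422, 0.2193, 0.1051]]
pos [0.5422 0.2193 0.1051] sd [0.02 0.02 0.01] yaw -0.3712 tilt [0.0054 0.0014] F [-6.5 -2.8 17.6] T [-0.49  1.27  0.02] w 15.8 t 27.0
turn [-0.0033 -0.0045  0.0008] shift mm [-0.8  0.8  0. ] norm 1.1
[0.5422 0.2193 0.1051] [-3.085  0.579 -0.008] [-7.22 -2.64 18.42] 0.1853224012409666 27.0
[0.5422 0.2193 0.105 ] [-3.085  0.579 -0.008] [-6.45 -2.27 17.53] 0.18328933691189744 27.05
[0.5422 0.2193 0.105 ] [-3.085  0.579 -0.008] [-6.96 -3.16 18.1 ] 0.18381959507510928 27.1
```

View pics/e1x.png

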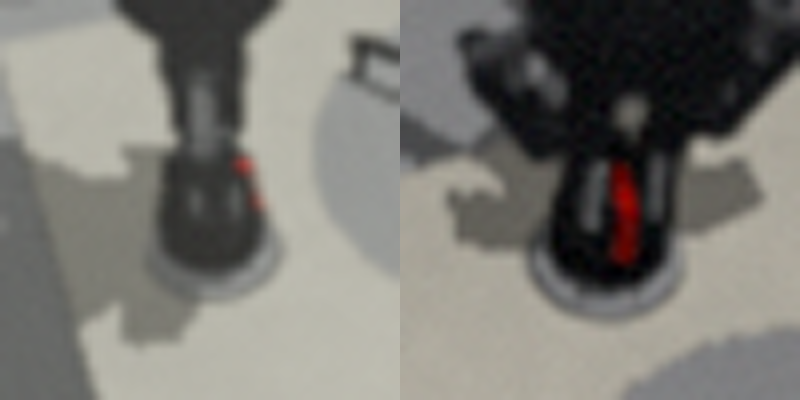

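View pics/e1w.png

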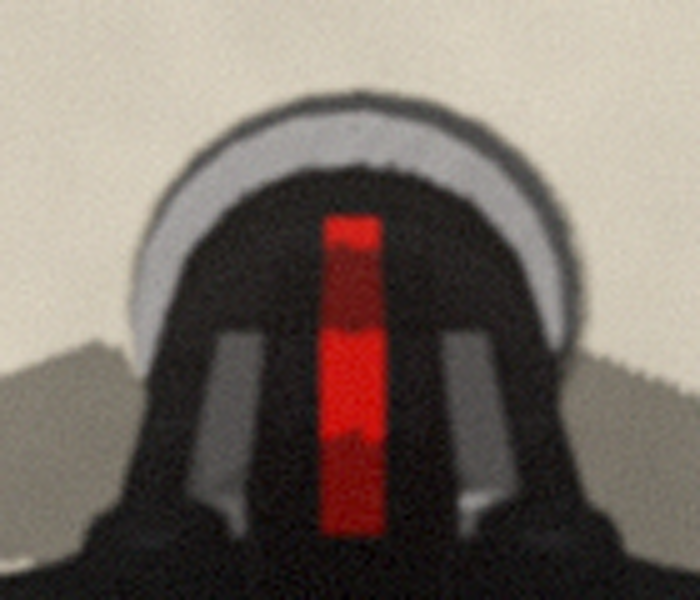

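The pointer stripe is at the same pixels in the gripper as when picked up, so nothing slipped. The knob underside computes to about 80 mm, which puts the valve about 7 mm down, with an 18 N push held. The bezel is still flat in its pocket. I'll hand in.

```bash
python3 - <<'E'
from h import *
print(finish_job()); s=bot.read_state(); print(s["time"],s["tool_pos"],s["wrist_force"])
E
```

```text
the job is handed in; nothing more can be done
None
the job is handed in; nothing more can be done
```

The bezel ring is in the pocket and released, and the knob is on the D-shaft, pressed down to its stop with the gripper still holding it. I handed the job in at about 27 s of the 67 s; no verdict was reported.

**Bezel:** It lies collar up and flat. The last pictures show the dark pocket rim around the visible part of the flange. It sits about 1 mm off centre, against the 3 mm allowed.

**Knob:** I turned the pointer to the flat at about -0.37 rad, and the knob slid down over the shaft with almost no force. The pointer stripe stayed at the same place in the gripper, so nothing slipped.

**Press:** At hand-in the TCP was steady at 0.105 m with about an 18 N push. That works out to roughly 7 mm of valve travel, computed from the heights because the valve is not read directly.

**Disagreements between checks:**
- **Sideways load:** About 7 N was left on the knob.
- **Camera offset:** The wrist camera's reported offset had a constant error of about 1.3 mm, which I corrected for.
- **Bezel height:** When the bezel was set down, the TCP height was about 1.7 mm higher than its height at the grasp implied. The pictures and a second lowering that stopped at the same height both indicated it was on the floor.

I did not touch the pepper, the spice jar or the cup.

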